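# Set up the display stand for one old book

## Robot

A 7-joint arm with a two-finger parallel gripper is mounted at the origin on the work surface. World frame = base frame: x ahead of the robot, y to its left, z up, the work surface at z = 0. Lengths are in m, angles in rad, forces in N, time in s.
With the tool pointing down it reaches from about 0.4 to 0.9 m from the base axis. Payload 5.5 kg.
Tool frame: the origin (TCP) lies midway between the tips of the shut fingers; the grasp point (between the pads) lies 19 mm behind it; z points along the fingers, y is the line along which they close (so a half turn about z gives the same grasp; the last joint's range is limited). The gripper opens to 92 mm and grips with 3 to 60 N. Pads are 19 mm wide; open, the fingers measure 130 mm over their backs; the gripper's body (75 mm by 190 mm) begins 47 mm behind the grasp point.
Start: joints at [1.576, 0.501, -0.427, 1.55, 0.221, 1.138, -0.21], TCP at [0.166, -0.629, 0.2] pointing down, gripper open.
Joint ranges: [-2.88, 2.88], [-0.31, 2.03], [-1.54, 1.56], [0.2, 2.42], [-1.41, 4.55], [0.19, 2.02], [-2.57, 2.57]. Speed limits (rad/s): [2.57, 2.57, 3.14, 3.14, 3.14, 3.14, 3.14].

## Interface

Orientations are given as [roll, pitch, yaw] about the fixed x, y, z axes, in that order (R = Rz(yaw) Ry(pitch) Rx(roll)).
In Python, from workcell import readout, grab_frame, r, outline_of, pinpoint gives the robot as it stands.
- The arm moves only by the tool send_rows, never from a script. Its argument "rows" is a list of rows, each an object with "delta_rot": the turn, a rotation vector about the world's x, y, z in degrees, a list of three; "linear": the shift along the world's x, y, z in mm, a list of three; "jaw": the opening, from 0 (shut) to 1 (fully open). In form: [{"delta_rot": [rx, ry, rz], "linear": [tx, ty, tz], "jaw": jaw}, ...]. A call has 1 to 20 rows; each row shifts and turns the commanded pose from where the row before left it; what a row does not reach is not made up. A row lasts 1/8 s, in which the tool goes at most 62.5 mm and 10.7 degrees, less where a joint would pass 70% of its speed; a pose out of reach is approached as far as the arm can. A call with a gripper value outside its range is refused whole. The fingers move at their own pace and stop on an object; "grip_force" is the grip in N (left out, the last holds). Time passes only in rows, so rows that do not move let the fingers close. It gives the time, the measured TCP pose, the force, the opening and the grip force at its end, in the units of the state.
- readout.sense(): the state, without advancing time (a new reading comes with each control period).
- grab_frame(name): name is "scene" or "top" or "wrist"; returns a dict with "color" (384x512x3 uint8, red, green, blue), "mtx" (3x3 intrinsics, pixels), "view" (4x4, takes a point from world to camera coordinates). Camera axes: x right, y down, z forward; pixel columns grow to the right and rows downward; lengths in m; the calibration is good to about 2 mm. The wrist camera is an equidistant fisheye: a pixel r from the principal point sees the ray r / f radians off the axis. A picture is of the moment at which its call begins. There is no depth.
- r.close_job(): hands the job in; it is judged then, once.
Trained networks look in a picture, given as the dict that the camera call returned (one of the last four; its "shot" number tells which), for a name from the list of things; names that differ only in an ending like _2 or _b are one class to them, and where a whole thing is asked for, a point or a joint stands for the part that bears it (a point fixed in the world has none). Each returns a list of dicts, best first, with "confidence" (0 to 1); they miss things now and then, are a little off and sometimes report something else, mostly with a low value. They report only what shows in the picture. A call takes as long as a camera call. They do not tell look-alikes from the thing itself.
- outline_of(target, picture): "pixels" (384x512 bool, what is visible of it).
- pinpoint(target, picture): "xyz" ([x, y, z] in m, in the coordinates of the camera as it stood for that picture, good to about 4 mm: a listed point, or the origin of a listed thing).
The state is a dict: "clock": time; "joint_positions": joint angles; "qvel": joint speeds; "joint_torque": joint torques, N m; "tcp_pos": TCP position; "tcp_rot": TCP orientation; "force": force on the tool from outside, world axes, zero at the start; "torque": the same for the moment, N m; "opening": finger opening in m; "gripper_force": force on a finger pad.
Only numpy, scipy, OpenCV 4.12 (cv2) and the standard library are available. Lean on these libraries where they do the work, as an engineer would, in place of code of your own. Each camera call takes 0.05 s, during which the arm holds its last target. There are 200 camera calls.

## Task

Set up the book stand: first put every steel post from the wooden holder into a free taper bush of the stand and tap it down until it is locked fully home, with bush and collar flush on the wood. Then tip the book that touches the sprung steel bookend out of the tight rack by its top edge, grip it by the spine and stand it upright on the stand between the posts and the brass lip, centred along the lip, spine towards the pad end, and lay the small brass caption block squarely on the dark pad before the stand, paper face up. Never let the book fall over, and do not knock over the glass jar.

Things in the scene. Friction and masses are not known exactly. Their poses are not given: they have to be found in the camera images.
- holder: loose light wooden block 190 x 60 x 35 mm (x, y, z), 0.9 kg, origin centre of its underside; four square 22 mm holes along its x axis at x = -69, -23, +23, +69 mm, in which the posts stand by their collars. It may slide if knocked.
- post0: plain steel post, 0.2 kg, upright in a hole of the holder; may be absent. Origin at the shank's lower tip, z up along the post: tapered shank 0 to 26 mm (diameter 13 mm at the tip, 18 mm at the top), collar of 30 mm diameter 26 to 32 mm, round stem of 18 mm diameter 32 to 106 mm, flat top.
- post1: plain steel post, 0.2 kg, upright in a hole of the holder; may be absent. Origin at the shank's lower tip, z up along the post: tapered shank 0 to 26 mm (diameter 13 mm at the tip, 18 mm at the top), collar of 30 mm diameter 26 to 32 mm, round stem of 18 mm diameter 32 to 106 mm, flat top.
- post2: plain steel post, 0.2 kg, upright in a hole of the holder; may be absent. Origin at the shank's lower tip, z up along the post: tapered shank 0 to 26 mm (diameter 13 mm at the tip, 18 mm at the top), collar of 30 mm diameter 26 to 32 mm, round stem of 18 mm diameter 32 to 106 mm, flat top.
- post3: plain steel post, 0.2 kg, upright in a hole of the holder; may be absent. Origin at the shank's lower tip, z up along the post: tapered shank 0 to 26 mm (diameter 13 mm at the tip, 18 mm at the top), collar of 30 mm diameter 26 to 32 mm, round stem of 18 mm diameter 32 to 106 mm, flat top.
- stand: fixed dark wooden plinth 210 x 130 x 45 mm (x, y, z), origin centre of its underside. Four taper bushes, 46 mm apart, in a row along its +y side; a brass lip 14 mm high, 160 mm long, 8 mm thick along x with its inner face at y = -19 mm, from x = -80 to +80 mm. A dark felt pad lies on the table before its -x end.
- socket0 (a point): fixed point at the centre of socket 0, level with the top of the plinth (axes as the stand's). The steel bush there starts standing 8 mm proud of the wood. The underside of a post's collar is at 0 mm above this point when locked home, 8 mm when only dropped in (post origin 26 mm lower).
- socket1 (a point): fixed point at the centre of socket 1, level with the top of the plinth (axes as the stand's). The steel bush there starts standing 8 mm proud of the wood. The underside of a post's collar is at 0 mm above this point when locked home, 8 mm when only dropped in (post origin 26 mm lower).
- socket2 (a point): fixed point at the centre of socket 2, level with the top of the plinth (axes as the stand's). The steel bush there starts standing 8 mm proud of the wood. The underside of a post's collar is at 0 mm above this point when locked home, 8 mm when only dropped in (post origin 26 mm lower).
- socket3 (a point): fixed point at the centre of socket 3, level with the top of the plinth (axes as the stand's). The steel bush there starts standing 8 mm proud of the wood. The underside of a post's collar is at 0 mm above this point when locked home, 8 mm when only dropped in (post origin 26 mm lower).
- bush0 (a joint): how far bush 0 has been driven down, m: 0 = standing 8 mm proud, 0.008 = flush and locked. Its tapered bore (about 20 mm wide at the mouth, 15 mm at the bottom, 27 mm deep) takes a post up to its collar. It sits tight: it moves only under taps or a push of more than about 12 N and stays where it is left.
- bush1 (a joint): how far bush 1 has been driven down, m: 0 = standing 8 mm proud, 0.008 = flush and locked. Its tapered bore (about 20 mm wide at the mouth, 15 mm at the bottom, 27 mm deep) takes a post up to its collar. It sits tight: it moves only under taps or a push of more than about 12 N and stays where it is left.
- bush2 (a joint): how far bush 2 has been driven down, m: 0 = standing 8 mm proud, 0.008 = flush and locked. Its tapered bore (about 20 mm wide at the mouth, 15 mm at the bottom, 27 mm deep) takes a post up to its collar. It sits tight: it moves only under taps or a push of more than about 12 N and stays where it is left.
- bush3 (a joint): how far bush 3 has been driven down, m: 0 = standing 8 mm proud, 0.008 = flush and locked. Its tapered bore (about 20 mm wide at the mouth, 15 mm at the bottom, 27 mm deep) takes a post up to its collar. It sits tight: it moves only under taps or a push of more than about 12 N and stays where it is left.
- bay (a point): where the book's underside centre belongs: on top of the plinth, midway between the post collars (23 mm to +y) and the brass lip (23 mm to -y); axes as the stand's
- pad (a point): centre of the dark felt pad (34 x 60 mm, long side along y, 1 mm thick), on the table 62 mm before the plinth's -x end face; axes as the stand's. The caption's underside is to lie here.
- rack: fixed blue steel book rack, open above and behind, origin on the table under its base plate. Base plate top at 10 mm, its -x edge has a 15 mm high lip (inner face x = -105 mm). Four fixed books, tops 170 to 188 mm above the table, 104 to 111 mm deep, fill y = 0 to +114 mm, spines at x = -104 mm facing -x. Free space behind the books.
- book: loose leather book, 0.35 kg, 110 deep (x), 30 thick (y), 155 mm tall (z), origin centre of underside, spine to its -x. Clamped between the fixed books (+y) and the sprung bookend (-y); no finger fits beside it. A fingertip hooked behind its upper fore-edge and drawn to -x tips it about its lower spine edge; the side pressure (about 5 N) holds it at any tilt while its foot is in the rack.
- bookend (a joint): travel of the sprung steel bookend plate (90 mm long, 115 mm tall, 6 mm thick, front edge 19 mm behind the spines), m: 0.020 with the book in; it follows up to 0 when the book is out. Leave it be.
- caption: small loose brass caption block 28 x 52 x 22 mm (x, y, z), 0.16 kg, origin centre of its underside, paper face on top
- jar: loose brown glass jar, 56 mm wide and 85 mm tall, a bystander; origin centre of its underside
- spine (a point): middle of the book's spine: 55 mm to -x of the book's origin and 78 mm above it
Not all that is in view belongs to the job. Leave any purple or red look-alike of the post0 alone.

How it is judged:
On the way, in this order (a step that is already met when the one before it is completed fails the run):
1. every post is locked home in a bush of the stand (((horizontal distance between post0 and socket0 below 0.005 m and z of post0 in the frame of socket0 below -0.0235 m and angle between post0's own z axis and vertical below 0.08 rad) or (horizontal distance between post0 and socket1 below 0.005 m and z of post0 in the frame of socket1 below -0.0235 m and angle between post0's own z axis and vertical below 0.08 rad) or (horizontal distance between post0 and socket2 below 0.005 m and z of post0 in the frame of socket2 below -0.0235 m and angle between post0's own z axis and vertical below 0.08 rad) or (horizontal distance between post0 and socket3 below 0.005 m and z of post0 in the frame of socket3 below -0.0235 m and angle between post0's own z axis and vertical below 0.08 rad)) and ((horizontal distance between post1 and socket0 below 0.005 m and z of post1 in the frame of socket0 below -0.0235 m and angle between post1's own z axis and vertical below 0.08 rad) or (horizontal distance between post1 and socket1 below 0.005 m and z of post1 in the frame of socket1 below -0.0235 m and angle between post1's own z axis and vertical below 0.08 rad) or (horizontal distance between post1 and socket2 below 0.005 m and z of post1 in the frame of socket2 below -0.0235 m and angle between post1's own z axis and vertical below 0.08 rad) or (horizontal distance between post1 and socket3 below 0.005 m and z of post1 in the frame of socket3 below -0.0235 m and angle between post1's own z axis and vertical below 0.08 rad)) and ((horizontal distance between post2 and socket0 below 0.005 m and z of post2 in the frame of socket0 below -0.0235 m and angle between post2's own z axis and vertical below 0.08 rad) or (horizontal distance between post2 and socket1 below 0.005 m and z of post2 in the frame of socket1 below -0.0235 m and angle between post2's own z axis and vertical below 0.08 rad) or (horizontal distance between post2 and socket2 below 0.005 m and z of post2 in the frame of socket2 below -0.0235 m and angle between post2's own z axis and vertical below 0.08 rad) or (horizontal distance between post2 and socket3 below 0.005 m and z of post2 in the frame of socket3 below -0.0235 m and angle between post2's own z axis and vertical below 0.08 rad)) and ((horizontal distance between post3 and socket0 below 0.005 m and z of post3 in the frame of socket0 below -0.0235 m and angle between post3's own z axis and vertical below 0.08 rad) or (horizontal distance between post3 and socket1 below 0.005 m and z of post3 in the frame of socket1 below -0.0235 m and angle between post3's own z axis and vertical below 0.08 rad) or (horizontal distance between post3 and socket2 below 0.005 m and z of post3 in the frame of socket2 below -0.0235 m and angle between post3's own z axis and vertical below 0.08 rad) or (horizontal distance between post3 and socket3 below 0.005 m and z of post3 in the frame of socket3 below -0.0235 m and angle between post3's own z axis and vertical below 0.08 rad))), for 0.2 s.
2. the book is tipped forward in the rack, its foot still in place (angle between book's own z axis and vertical above 0.25 rad and y of book in the frame of rack between -0.035 and 0.035 m and height (world z) of book below 0.08 m and x of book in the frame of rack above -0.1 m), for 0.1 s.
3. the book stands upright on the stand between posts and lip (x of book in the frame of bay between -0.025 and 0.025 m and y of book in the frame of bay between -0.014 and 0.014 m and z of book in the frame of bay between -0.004 and 0.004 m and angle between book's own z axis and vertical below 0.15 rad and angle between the x axis of book and the x axis of stand, either way round below 0.3 rad and linear speed of book below 0.02 m/s and x of spine in the frame of stand below 0 m), for 0.2 s.
At the end, for the whole second after the job is handed in: Posts in bushes: within 5 mm and 0.08 rad, collars at most 2.5 mm above the wood; book at rest on the plinth within 25 mm along, 14 mm across of the bay, 0.15 rad of upright, 0.3 rad of straight, spine to pad; caption flat on the pad within 14 mm along, 18 mm across, 0.25 rad (all of step 1 and all of step 3 and x of caption in the frame of pad between -0.014 and 0.014 m and y of caption in the frame of pad between -0.018 and 0.018 m and z of caption in the frame of pad between -0.004 and 0.005 m and angle between the y axis of caption and the y axis of stand, either way round below 0.25 rad and angle between caption's own z axis and vertical below 0.1 rad and linear speed of caption below 0.02 m/s); the robot touches nothing.
It fails at once if the book falls over or is laid flat (angle between book's own z axis and vertical above 1.2 rad).
It fails at once if the glass jar is knocked over (angle between jar's own z axis and vertical above 0.5 rad).
Of post0, post1, post2, post3 only 3 to 4 are there at a start; the rules pass over those that are not, and their reading is None.
At some moment in a run one of caption, holder may be knocked a few centimetres aside while the robot is not near it.
It also fails if it takes over 210 s, if anything falls off the work surface, if the arm or the gripper's body presses on something with over 40 N, if the wrist force passes 120 N, or if a joint passes its speed limit or range.

## Working session

There is one attempt and no reset: what is moved stays moved. The work goes in short steps, Python scripts to look and compute and a tool call to move; the robot and the scene stay as the last step left them, time stands still between calls to the robot, and variables do not carry over. Pictures are saved under pics/ and viewed, at most 14 in all, crops included, and the job is handed in when it is done.

Besides the shell and the picture viewer there is one more tool, called as name(argument=value, ...) on one line, values as JSON. send_rows: Moves the arm, as the interface text tells. Its arguments: {"type":"object","properties":{"rows":{"type":"array"},"grip_force":{"type":"number"}},"required":["rows"]}

```bash
mkdir -p pics; ls; cat > h.py <<'E'
import numpy as np, cv2
from workcell import readout, grab_frame, r, outline_of, pinpoint
def shot(n,save=None):
    f=grab_frame(n)
    if save: cv2.imwrite('pics/'+save,f['color'][:,:,::-1])
    return f
def w(f,xyz):
    V=np.array(f['view']); return V[:3,:3].T@(np.array(xyz)-V[:3,3])
def proj(f,p):
    V=np.array(f['view']); c=V[:3,:3]@np.array(p)+V[:3,3]; q=np.array(f['mtx'])@c; return q[:2]/q[2]
def ray(f,uv,z):
    V=np.array(f['view']); d=V[:3,:3].T@np.linalg.solve(np.array(f['mtx']),[uv[0],uv[1],1]); o=-V[:3,:3].T@V[:3,3]
    return o+d*(z-o[2])/d[2]
def find(f,names,n=1):
    for t in names:
        L=pinpoint(t,f)
        for a in L[:n]:
            p=w(f,a['xyz']); print(t,round(a['confidence'],2),np.round(p*1000).astype(int), proj(f,p).astype(int) if abs(np.array(f['mtx'])[0,0])>1 else '')
E
python3 - <<'E'
from h import *
print(readout.sense())
for c in('scene','top'):
    f=shot(c,c+'0.png'); print(c)
    find(f,['post0'],6); find(f,['holder','stand','socket0','socket1','socket2','socket3','bay','pad','rack','book','spine','caption','jar'],2)
E
```

```text
pics
{'clock': 0.0, 'joint_positions': array([ 1.57614968,  0.50182971, -0.42679321,  1.55143781,  0.22081317,
        1.13828997, -0.21030275]), 'qvel': array([-6.38870670e-04, -3.95663882e-05, -1.40753597e-03, -1.44022220e-03,
        3.03812830e-03,  7.71066289e-04, -1.63703565e-03]), 'joint_torque': array([ 9.85699262e-04, -5.66605854e+01, -5.81604078e+00, -2.79119414e+01,
       -6.86460827e-02,  3.09234182e-02,  1.98238695e-04]), 'tcp_pos': array([ 0.16551649, -0.62780778,  0.19909502]), 'tcp_rot': array([-3.13968743e+00, -5.41201538e-05,  2.57903562e-01]), 'force': array([ 0.15953319,  1.36017828, -0.61645082]), 'torque': array([0.0269345 , 0.02270082, 0.05419581]), 'gripper_force': 0.0, 'opening': 0.09163317006266118}
scene
post0 0.87 [560 -18   7] [239 210]
post0 0.87 [ 627 -103   -1] [226 247]
post0 0.84 [605 -24   5] [250 222]
post0 0.75 [465 -15  11] [214 187]
post0 0.7 [551  69   1] [267 195]
post0 0.62 [633  81   1] [295 211]
stand 0.71 [ 580 -237   -1] [155 263]
stand 0.16 [536 -14   1] [234 205]
socket0 0.89 [ 516 -189   44] [157 218]
socket0 0.81 [ 611 -194   46] [18
[... 755 characters left out ...]
2 [553  73   0] [229 212]
holder 0.82 [538 -17   4] [269 218]
holder 0.67 [ 516 -186   43] [351 226]
stand 0.57 [ 581 -233    1] [366 196]
socket0 0.9 [ 559 -187   45] [351 205]
socket0 0.88 [ 607 -197   43] [354 183]
socket1 0.9 [ 559 -187   45] [351 205]
socket1 0.88 [ 607 -197   43] [354 183]
socket2 0.9 [ 559 -187   45] [351 205]
socket2 0.88 [ 607 -197   43] [354 183]
socket3 0.9 [ 559 -187   45] [351 205]
socket3 0.88 [ 607 -197   43] [354 183]
bay 0.78 [ 585 -227   44] [369 192]
bay 0.29 [ 610 -198   45] [355 181]
pad 0.79 [ 414 -223    3] [366 273]
rack 0.96 [597 271  -3] [140 194]
book 0.92 [545 256   9] [145 218]
caption 0.88 [415 137   6] [200 277]
jar 0.67 [751  61   4] [232 124]
```

```bash
python3 - <<'E'
import cv2,numpy as np
a=cv2.imread('pics/scene0.png');cv2.imwrite('pics/s1.png',cv2.resize(a[80:310,90:400],None,fx=2.58,fy=2.58,interpolation=2))
a=cv2.imread('pics/top0.png');cv2.imwrite('pics/t1.png',cv2.resize(a[90:300,110:410],None,fx=2.66,fy=2.66,interpolation=2))
E
```

```text
(no output)
```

View pics/s1.png

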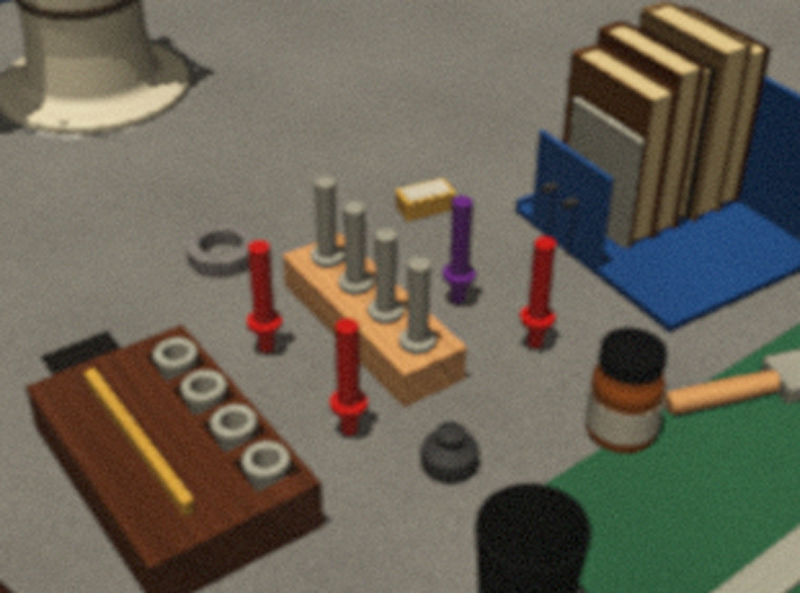

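View pics/t1.png

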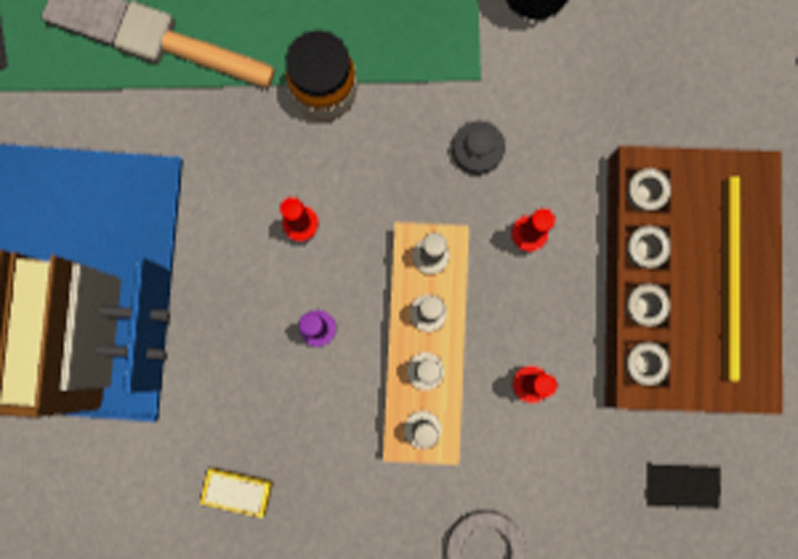

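The holder carries four steel posts, at t1 (432,250), (430,310), (426,370) and (424,432). The red posts (298,220), (533,232), (533,385) and the purple one (315,327) are look-alikes and stay where they are. The book touching the grey bookend is in the rack at t1 (30,330). The caption is at (235,492) and the pad at (683,486).

```bash
cat > meas.py <<'E'
from h import *
from collections import defaultdict
acc=defaultdict(list)
for c in('top','scene'):
  for k in range(3):
    f=shot(c)
    for t in ['post0','socket0','bay','pad','rack','book','spine','caption','stand','holder','jar']:
        for a in pinpoint(t,f):
            if a['confidence']>.3: acc[t].append((c[0],*np.round(w(f,a['xyz'])*1000)))
    if k==0 and c=='top':
        for t,z in(('caption',.022),('holder',.02),('pad',.001)):
            L=outline_of(t,f)
            if L:
                q=cv2.boxPoints(cv2.minAreaRect(np.argwhere(L[0]['pixels'])[:,::-1].astype(np.float32)))
                print(t,[np.round(ray(f,p,z)[:2]*1000).astype(int).tolist() for p in q])
for t,v in acc.items():
    cl=[]
    for x in v:
        p=np.array(x[1:],float)
        for g in cl:
            if np.linalg.norm(np.mean(g[0],0)-p)<20: g[0].append(p);g[1].append(x[0]);break
        else: cl.append(([p],[x[0]]))
    for g in cl:
        if len(g[0])>1:
            A=np.array(g[0]);C=np.array(g[1])
            print(t,len(A),A.mean(0).round(1),'top',A[C=='t'].mean(0).round(1) if (C=='t').any() else '','sc',A[C=='s'].mean(0).round(1) if (C=='s').any() else '')
E
python3 meas.py
```

```text
caption [[413, 166], [440, 159], [427, 110], [400, 117]]
holder [[441, 23], [636, 8], [631, -55], [436, -39]]
pad [[699, -172], [695, -321], [395, -302], [399, -159]]
post0 6 [515.7 -17.7   9.3] top [516.7 -17.3  10.3] sc [514.7 -18.    8.3]
post0 6 [ 6.245e+02 -1.015e+02  2.000e-01] top [ 624.  -101.3    2. ] sc [ 625.  -101.7   -1.7]
post0 6 [498.7 -99.5  -1.5] top [498.  -99.3  -0.7] sc [499.3 -99.7  -2.3]
post0 5 [560.2 -21.2  10.6] top [558.7 -21.3  11. ] sc [562.5 -21.   10. ]
post0 5 [635.2  83.    0. ] top [6.345e+02 8.400e+01 5.000e-01] sc [ 6.357e+02  8.230e+01 -3.000e-01]
post0 6 [605.7 -22.7   8.8] top [607.7 -20.7   9.3] sc [603.7 -24.7   8.3]
post0 6 [466.7 -14.3   9. ] top [467.3 -13.7   8.3] sc [466.  -15.    9.7]
post0 2 [546.5 255.   10. ] top [547. 255.  10.] sc [546. 255.  10.]
post0 2 [420.  136.5   1.5] top [420. 137.   5.] sc [420. 136.  -2.]
post0 5 [552.6  70.2   0.8] top [553.   71.5   1. ] sc [552.3  69.3   0.7]
socket0 6 [ 558.2 -193.8   43.5] top [ 557.7 -191.3   44.7] sc [ 558.7 -196.3   42.3]
socket0 5 [ 515.4 -187.6   43.6] top [ 515.7 -186.    45. ] s
[... 202 characters left out ...]
 [ 583.6 -227.6   44.2] top [ 584.  -225.7   44.3] sc [ 583.  -230.5   44. ]
pad 5 [ 4.142e+02 -2.230e+02 -2.000e-01] top [ 413.  -221.3    1. ] sc [ 416.  -225.5   -2. ]
rack 6 [596.2 269.   -1.7] top [599.  269.7  -4. ] sc [593.3 268.3   0.7]
book 5 [544.8 256.    9.2] top [546.3 256.3   7. ] sc [542.5 255.5  12.5]
spine 5 [491.8 263.4  88.2] top [490. 266.  90.] sc [493.  261.7  87. ]
caption 6 [421.3 136.3   1.2] top [418.3 136.    4.3] sc [424.3 136.7  -2. ]
stand 6 [ 581.  -233.8   -0.8] top [ 581.3 -232.3    0. ] sc [ 580.7 -235.3   -1.7]
holder 6 [540.  -15.7   2.5] top [541.  -16.    3.7] sc [539.  -15.3   1.3]
jar 6 [753.   63.3   1.3] top [753.3  62.3   5.3] sc [752.7  64.3  -2.7]
```

```bash
python3 - <<'E'
from h import *
from scipy.optimize import least_squares
im=cv2.imread('pics/top0.png'); f=shot('top')
big=cv2.resize(im,None,fx=4,fy=4,interpolation=2)
g=cv2.cvtColor(big,6)
# bushes: ring hough
roi=g[4*135:4*245,4*335:4*370]
c=cv2.HoughCircles(roi,cv2.HOUGH_GRADIENT,1,60,param1=80,param2=15,minRadius=22,maxRadius=40)
P=[]
for x,y,R in sorted(c[0].tolist(),key=lambda v:v[1]):
    uv=((x+4*335)/4-.375,(y+540)/4-.375); p=ray(f,uv,.053); P.append(p[:2]*1000); print('ring',np.round(uv,1),R/4,(p*1000).round(1))
for t,z in(('stand',.045),('rack',.01),('holder',.035)):
    L=outline_of(t,f); print(t,L[0]['confidence'])
    m=L[0]['pixels'].astype(np.uint8); q=cv2.approxPolyDP(cv2.findContours(m,0,1)[0][0],4,True)[:,0]
    print([(p.tolist(),np.round(ray(f,p,z)[:2]*1000).astype(int).tolist(),np.round(ray(f,p,0)[:2]*1000).astype(int).tolist()) for p in q])
L=[(np.argwhere(a['pixels']).mean(0)[::-1].round(0),a['confidence']) for a in outline_of('pad',f)]; print(L)
for x in(466.7,515.7,560.2,605.7):
    print('posttop predicted',proj(f,[x/1e3,(-19-.065*(x-537))/1e3,.115]).round(1))
# jaw-lip: yellow line
hsv=cv2.cvtColor(im,40); m=((hsv[...,0]>20)&(hsv[...,0]<35)&(hsv[...,1]>150)&(hsv[...,2]>120)); m[:, :370]=0; q=np.argwhere(m)[:,::-1]
print(len(q)); l=cv2.fitLine(q.astype(np.float32),2,0,.01,.01).ravel()
b=[ray(f,(l[2]+s*l[0],l[3]+s*l[1]),.059)*1000 for s in(-38,38)]; print(np.round(b,1), 'yaw',np.arctan2(*(b[0]-b[1])[1::-1]), (q.min(0),q.max(0)))
E
```

```text
ring [354.  160.8] 7.474999904632568 [ 653.3 -195.5   53. ]
ring [353.8 182.5] 7.724999904632568 [ 607.2 -192.7   53. ]
ring [353.5 203.8] 7.550000190734863 [ 562.7 -190.    53. ]
ring [353.8 226.5] 7.900000095367432 [ 515.6 -188.1   53. ]
stand 0.83
[([354, 267], [432, -186], [428, -198]), ([355, 281], [404, -187], [398, -198]), ([380, 280], [405, -239], [398, -253]), ([379, 266], [433, -238], [428, -252])]
rack 0.75
[([61, 131], [744, 444], [746, 449]), ([54, 181], [632, 456], [633, 462]), ([47, 185], [623, 472], [624, 477]), ([42, 240], [503, 479], [503, 484]), ([106, 245], [489, 340], [489, 344]), ([112, 187], [615, 329], [616, 332]), ([118, 184], [621, 316], [623, 319]), ([138, 189], [609, 272], [610, 275]), ([133, 236], [507, 282], [507, 285]), ([147, 235], [508, 251], [508, 254]), ([148, 247], [482, 249], [482, 252]), ([168, 247], [481, 206], [481, 208]), ([177, 150], [694, 185], [696, 187]), ([88, 143], [715, 383], [717, 388])]
holder 0.92
[([258, 173], [635, 7], [640, 7]), ([254, 262], [447, 20], [444, 20]), ([277, 264], [441, -28], [438, -30]), ([284, 238], [495, -44], [494, -47]), ([285, 177], [625, -51], [629, -53])]
[(array([370., 201.]), 0.73), (array([271., 186.]), 0.53)]
posttop predicted [271.8 254.5]
posttop predicted [272.7 228.5]
posttop predicted [273.5 205.2]
posttop predicted [274.4 181.7]
307
[[ 502.5 -251.2   59. ]
 [ 660.5 -260.4   59. ]] yaw 3.083344770054351 (array([384, 156]), array([387, 232]))
```

send_rows(rows=[{"linear": [31,50,5],"delta_rot": [0,0,-1.5],"jaw": 1},{"linear": [31,50,5],"delta_rot": [0,0,-1.5],"jaw": 1},{"linear": [31,50,5],"delta_rot": [0,0,-1.5],"jaw": 1},{"linear": [31,50,5],"delta_rot": [0,0,-1.5],"jaw": 1},{"linear": [31,50,5],"delta_rot": [0,0,-1.5],"jaw": 1},{"linear": [31,50,5],"delta_rot": [0,0,-1.5],"jaw": 0.6},{"linear": [31,50,5],"delta_rot": [0,0,-1.5],"jaw": 0.6},{"linear": [31,50,5],"delta_rot": [0,0,-1.5],"jaw": 0.6},{"linear": [31,50,5],"delta_rot": [0,0,-1.5],"jaw": 0.6},{"linear": [31,50,5],"delta_rot": [0,0,-1.5],"jaw": 0.6},{"linear": [31,50,5],"delta_rot": [0,0,-1.5],"jaw": 0.6},{"linear": [31,50,5],"delta_rot": [0,0,-1.5],"jaw": 0.6},{"linear": [0,0,0],"delta_rot": [0,0,0],"jaw": 0.6},{"linear": [0,0,0],"delta_rot": [0,0,0],"jaw": 0.6}], grip_force=40)

```text
clock: 7.25
tcp_pos: [0.5375, -0.0287, 0.2599]
tcp_rot: [3.141, 0.001, -0.055]
force: [0.5, -0.5, -0.3]
opening: 0.0547
gripper_force: 0.0
```

```bash
python3 - <<'E'
from h import *
s=readout.sense(); print(s['tcp_pos'],s['tcp_rot'],s['clock'],s['opening'])
for c in('wrist','wrist','wrist'):
    f=shot(c,'w1.png'); find(f,['post0','socket0'],8); print()
print(f['mtx'])
E
```

```text
[ 0.53745078 -0.02871857  0.25987614] [ 3.14107987e+00  6.27264227e-04 -5.54911837e-02] 7.25 0.05474137523514378
post0 0.9 [514 -15   7] [247 172]
post0 0.84 [469  -7  12] [243 201]
post0 0.82 [ 626 -101    0] [302  90]
post0 0.76 [552  72  -1] [187 149]
post0 0.75 [561 -21  13] [249 141]
post0 0.73 [641  84   2] [170  87]
post0 0.69 [ 503 -101   -2] [303 174]
post0 0.56 [602 -21  12] [246 112]
socket0 0.86 [ 610 -191   45] [378  99]
socket0 0.75 [ 654 -195   43] [383  61]
socket0 0.7 [ 522 -187   47] [371 166]
socket0 0.69 [ 562 -190   50] [377 137]
socket0 0.58 [599 267   1] [ 50 125]

post0 0.91 [ 501 -100    0] [301 176]
post0 0.87 [555  73   0] [185 147]
post0 0.86 [640  82   5] [169  87]
post0 0.79 [605 -20   8] [244 109]
post0 0.72 [465  -8   9] [243 203]
post0 0.61 [561 -20  11] [246 140]
post0 0.6 [ 625 -104    2] [303  91]
post0 0.55 [515 -15   6] [245 171]
socket0 0.82 [ 521 -187   45] [370 166]
socket0 0.66 [ 610 -189   45] [375  98]
socket0 0.62 [ 651 -195   44] [382  63]
socket0 0.56 [ 566 -190   52] [376 133]

post0 0.96 [471  -8  10] [243 199]
post0 0.95 [ 504 -102    1] [303 174]
post0 0.89 [514 -12   8] [244 172]
post0 0.88 [551  68  -1] [189 150]
post0 0.78 [638  82   3] [171  89]
post0 0.77 [561 -18  12] [245 141]
post0 0.72 [607 -19   8] [244 108]
post0 0.68 [ 624 -104    0] [303  92]
socket0 0.88 [ 613 -191   45] [377  96]
socket0 0.71 [ 564 -190   50] [375 135]
socket0 0.66 [ 657 -192   46] [381  58]
socket0 0.57 [ 518 -188   43] [369 168]

[[297.31863964   0.         255.57202533]
 [  0.         297.31863964 192.34173119]
 [  0.           0.           1.        ]]
```

View pics/w1.png

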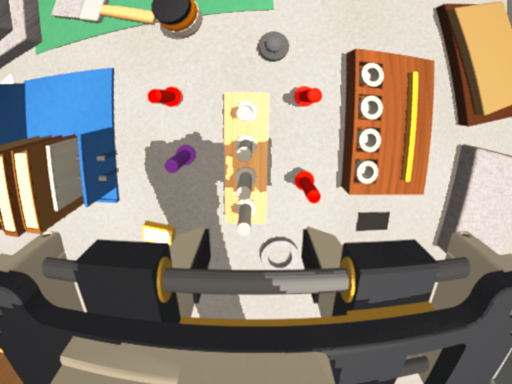

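The wrist view shows four steel post tops at (245,110), (245,146), (244,182) and (243,215) and four empty bushes at (372,73), (371,107), (369,140) and (367,171). I'll start with the far post.

send_rows(rows=[{"linear": [34,3,-15],"delta_rot": [0,0,0],"jaw": 0.6},{"linear": [35,4,-20],"delta_rot": [0,0,0],"jaw": 0.6},{"linear": [0,0,-20],"delta_rot": [0,0,0],"jaw": 0.6},{"linear": [0,0,-30],"delta_rot": [0,0,0],"jaw": 0.6},{"linear": [0,0,-30],"delta_rot": [0,0,0],"jaw": 0.6},{"linear": [0,0,-30],"delta_rot": [0,0,0],"jaw": 0.6},{"linear": [0,0,-25],"delta_rot": [0,0,0],"jaw": 0.6},{"linear": [0,0,-15],"delta_rot": [0,0,0],"jaw": 0.6},{"linear": [0,0,0],"delta_rot": [0,0,0],"jaw": 0.6}])

```text
clock: 8.82
tcp_pos: [0.6055, -0.0217, 0.0742]
tcp_rot: [3.142, 0.002, -0.056]
force: [-0.7, -0.3, 0.6]
opening: 0.0549
gripper_force: 0.0
```

```bash
python3 - <<'E'
from h import *
s=readout.sense(); print(s['tcp_pos'],s['tcp_rot'],s['force'])
f=shot('wrist','w2.png'); find(f,['post0'],8)
E
```

```text
[ 0.605491   -0.02166372  0.07421816] [ 3.14154858e+00  2.24603126e-03 -5.63628478e-02] [-0.67636573 -0.30242652  0.63316614]
post0 0.93 [643  84   6] [129 160]
post0 0.72 [605 -21  11] [254 196]
post0 0.59 [ 626 -101    0] [343 165]
```

View pics/w2.png

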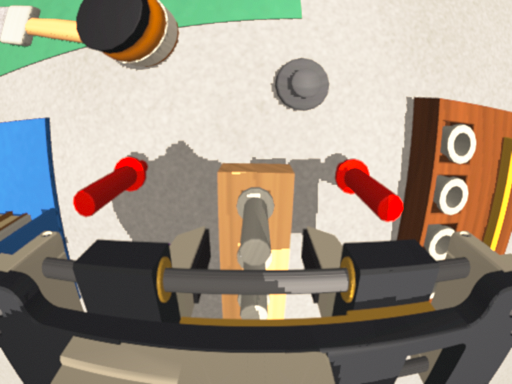

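The far post sits between the fingers at about (255,240), so I close on it and carry it over.

send_rows(rows=[{"linear": [0,0,0],"delta_rot": [0,0,0],"jaw": 0},{"linear": [0,0,0],"delta_rot": [0,0,0],"jaw": 0},{"linear": [0,0,0],"delta_rot": [0,0,0],"jaw": 0},{"linear": [0,0,0],"delta_rot": [0,0,0],"jaw": 0},{"linear": [0,0,10],"delta_rot": [0,0,0],"jaw": 0},{"linear": [0,0,20],"delta_rot": [0,0,0],"jaw": 0},{"linear": [0,0,30],"delta_rot": [0,0,0],"jaw": 0},{"linear": [0,0,30],"delta_rot": [0,0,0],"jaw": 0},{"linear": [0,0,30],"delta_rot": [0,0,0],"jaw": 0},{"linear": [12,-43,0],"delta_rot": [0,0,0],"jaw": 0},{"linear": [12,-43,0],"delta_rot": [0,0,0],"jaw": 0},{"linear": [12,-43,0],"delta_rot": [0,0,0],"jaw": 0},{"linear": [12,-44,0],"delta_rot": [0,0,0],"jaw": 0},{"linear": [0,0,-30],"delta_rot": [0,0,0],"jaw": 0},{"linear": [0,0,0],"delta_rot": [0,0,0],"jaw": 0},{"linear": [0,0,0],"delta_rot": [0,0,0],"jaw": 0}], grip_force=40)

```text
clock: 10.92
tcp_pos: [0.6553, -0.1931, 0.1667]
tcp_rot: [-3.141, -0.001, -0.055]
force: [0.2, 0.9, -1.4]
opening: 0.0167
gripper_force: 40.0
```

```bash
python3 - <<'E'
from h import *
s=readout.sense(); print(s['tcp_pos'],s['tcp_rot'],s['force'])
for c in('wrist','wrist','top','scene'):
    f=shot(c,c+'3.png'); print(c); find(f,['post0'],8); find(f,['socket0'],4)
E
```

```text
[ 0.65532994 -0.19311455  0.16666783] [-3.14094291e+00 -1.24245819e-03 -5.46100224e-02] [ 0.18287704  0.86788388 -1.41228448]
wrist
post0 0.97 [ 626 -100    1] [181 196]
post0 0.92 [562 -20  11] [123 250]
post0 0.8 [638  82   2] [ 33 195]
post0 0.78 [ 653 -194  102] [255 198]
post0 0.6 [550  72   3] [ 59 258]
post0 0.46 [468  -8  12] [127 312]
socket0 0.94 [ 521 -188   46] [257 288]
socket0 0.87 [ 612 -191   38] [255 215]
socket0 0.84 [ 653 -195   44] [257 181]
socket0 0.76 [ 564 -188   49] [254 257]
wrist
post0 0.96 [ 626 -103   -1] [183 196]
post0 0.84 [560 -22  12] [124 252]
post0 0.71 [551  69   0] [ 61 257]
post0 0.62 [639  82   2] [ 32 195]
post0 0.6 [ 655 -190  104] [250 198]
post0 0.43 [468  -8  13] [126 313]
socket0 0.89 [ 612 -191   46] [255 218]
socket0 0.79 [ 655 -195   43] [256 179]
socket0 0.7 [ 519 -188   46] [256 290]
socket0 0.6 [ 565 -191   49] [257 256]
top
post0 0.75 [636  84   1] [223 175]
post0 0.72 [518 -16  10] [269 227]
post0 0.59 [554  70   0] [230 211]
post0 0.56 [469 -13   9] [269 250]
post0 0.56 [ 622 -100    2] [305 179]
post0 0.54 [ 653 -196   99] [359 156]
post0 0.45 [559 -20  10] [271 208]
post0 0.43 [498 -97  -1] [306 235]
socket0 0.82 [ 611 -196   42] [353 181]
socket0 0.65 [ 515 -186   44] [351 227]
socket0 0.65 [ 648 -193   43] [351 164]
socket0 0.58 [ 557 -191   42] [352 206]
scene
post0 0.72 [519 -19  10] [227 199]
post0 0.72 [ 625 -100   -1] [226 245]
post0 0.7 [564 -21   7] [239 211]
post0 0.64 [ 657 -202   98] [189 239]
post0 0.64 [593 268  -1] [340 173]
post0 0.63 [467 -18  10] [214 188]
post0 0.62 [637  79   0] [296 213]
post0 0.59 [552  67   0] [266 196]
socket0 0.86 [ 562 -196   44] [166 232]
socket0 0.8 [ 512 -191   43] [156 218]
socket0 0.74 [ 610 -191   43] [182 245]
socket0 0.62 [ 651 -198   44] [191 259]
```

View pics/wrist3.png

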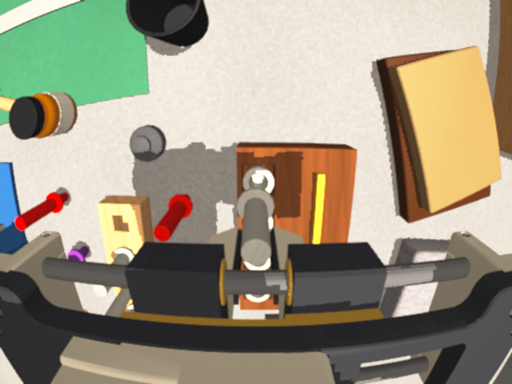

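The held post (255,230) is in line with the far bush (258,180), so I lower it.

send_rows(rows=[{"linear": [-1.5,-1.8,-15],"delta_rot": [0,0,0],"jaw": 0},{"linear": [0,0,-15],"delta_rot": [0,0,0],"jaw": 0},{"linear": [0,0,-15],"delta_rot": [0,0,0],"jaw": 0},{"linear": [0,0,-10],"delta_rot": [0,0,0],"jaw": 0},{"linear": [0,0,-8],"delta_rot": [0,0,0],"jaw": 0},{"linear": [0,0,-5],"delta_rot": [0,0,0],"jaw": 0},{"linear": [0,0,0],"delta_rot": [0,0,0],"jaw": 0}])

```text
clock: 12.4
tcp_pos: [0.6532, -0.1963, 0.0969]
tcp_rot: [-3.142, 0.0, -0.056]
force: [-0.1, 0.6, -2.0]
opening: 0.0167
gripper_force: 40.0
```

Post origin is about 31 mm high and the fit is free. Next I push it down in small steps.

send_rows(rows=[{"linear": [0,0,-3],"delta_rot": [0,0,0],"jaw": 0},{"linear": [0,0,-3],"delta_rot": [0,0,0],"jaw": 0},{"linear": [0,0,-2],"delta_rot": [0,0,0],"jaw": 0},{"linear": [0,0,0],"delta_rot": [0,0,0],"jaw": 0}], grip_force=60)

```text
clock: 12.9
tcp_pos: [0.655, -0.1964, 0.0917]
tcp_rot: [3.141, -0.004, -0.056]
force: [-1.3, 1.2, 7.6]
opening: 0.0159
gripper_force: 60.0
```

send_rows(rows=[{"linear": [0,0,-4],"delta_rot": [0,0,0],"jaw": 0},{"linear": [0,0,-3],"delta_rot": [0,0,0],"jaw": 0},{"linear": [0,0,-3],"delta_rot": [0,0,0],"jaw": 0},{"linear": [0,0,-2],"delta_rot": [0,0,0],"jaw": 0},{"linear": [0,0,0],"delta_rot": [0,0,0],"jaw": 0}])

```text
clock: 13.52
tcp_pos: [0.6589, -0.1967, 0.0858]
tcp_rot: [3.138, -0.012, -0.056]
force: [-5.4, 1.8, 32.0]
opening: 0.0164
gripper_force: 60.1
```

send_rows(rows=[{"linear": [0,0,8],"delta_rot": [0,0,0],"jaw": 0},{"linear": [0,0,0],"delta_rot": [0,0,0],"jaw": 0.5},{"linear": [0,0,0],"delta_rot": [0,0,0],"jaw": 0.5},{"linear": [0,0,20],"delta_rot": [0,0,0],"jaw": 0.5},{"linear": [0,0,35],"delta_rot": [0,0,0],"jaw": 0.5},{"linear": [0,0,20],"delta_rot": [0,0,0],"jaw": 0},{"linear": [0,0,0],"delta_rot": [0,0,0],"jaw": 0},{"linear": [0,0,0],"delta_rot": [0,0,0],"jaw": 0}])

```text
clock: 14.52
tcp_pos: [0.6525, -0.1965, 0.1592]
tcp_rot: [3.142, 0.001, -0.056]
force: [0.0, -0.8, 0.6]
opening: 0.0207
gripper_force: 0.0
```

```bash
python3 - <<'E'
from h import *
s=readout.sense(); print(s['tcp_pos'],s['opening'])
for c in('wrist','scene','top'):
    f=shot(c,c+'4.png'); print(c); find(f,['post0'],8)
a=cv2.imread('pics/scene4.png')[185:285,140:240]; cv2.imwrite('pics/c4.png',cv2.resize(a,None,fx=5,fy=5,interpolation=2))
E
```

```text
[ 0.6524901  -0.19646075  0.15916205] 0.02066779707428705
wrist
post0 0.85 [ 625 -103    2] [179 197]
post0 0.84 [ 655 -195   20] [253 172]
post0 0.81 [561 -19  11] [117 251]
post0 0.8 [640  81   4] [ 24 194]
post0 0.73 [552  69  -1] [ 56 257]
post0 0.38 [469 -10   9] [125 312]
scene
post0 0.97 [ 626 -100    1] [227 245]
post0 0.85 [551  69  -1] [267 195]
post0 0.83 [635  81   3] [296 211]
post0 0.72 [501 -98  -2] [193 213]
post0 0.71 [518 -19   7] [227 201]
post0 0.62 [ 651 -199   16] [192 270]
post0 0.59 [562 -22  10] [238 210]
post0 0.48 [467 -15   9] [215 188]
top
post0 0.75 [ 624 -100    0] [305 178]
post0 0.7 [633  83   1] [223 176]
post0 0.65 [468 -12  12] [268 250]
post0 0.62 [516 -18   9] [270 228]
post0 0.59 [ 581 -234    0] [366 196]
post0 0.54 [558 -17  14] [270 208]
post0 0.54 [555  75   1] [228 211]
post0 0.52 [ 496 -100    2] [308 236]
```

View pics/c4.png

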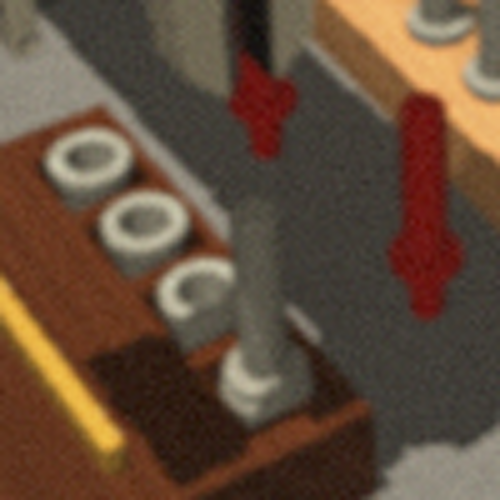

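The far post (c4 at (255,310)) is upright in its bush and partly driven. I'll press on its top with shut fingers.

send_rows(rows=[{"linear": [-1,0,-15],"delta_rot": [0,0,0],"jaw": 0},{"linear": [0,0,-14],"delta_rot": [0,0,0],"jaw": 0},{"linear": [0,0,-5],"delta_rot": [0,0,0],"jaw": 0},{"linear": [0,0,-5],"delta_rot": [0,0,0],"jaw": 0},{"linear": [0,0,0],"delta_rot": [0,0,0],"jaw": 0}])

```text
clock: 15.45
tcp_pos: [0.6521, -0.1963, 0.1208]
tcp_rot: [-3.141, 0.0, -0.056]
force: [0.0, -0.3, 0.7]
opening: 0.0004
gripper_force: 0.0
```

send_rows(rows=[{"linear": [0,0,-3],"delta_rot": [0,0,0],"jaw": 0},{"linear": [0,0,-3],"delta_rot": [0,0,0],"jaw": 0},{"linear": [0,0,0],"delta_rot": [0,0,0],"jaw": 0}])

```text
clock: 15.82
tcp_pos: [0.6521, -0.1964, 0.1149]
tcp_rot: [3.142, 0.0, -0.056]
force: [-0.8, -0.2, 0.3]
opening: 0.0004
gripper_force: 0.0
```

```bash
python3 - <<'E'
from h import *
s=readout.sense(); print(s['tcp_pos'],s['opening'],s['force'])
f=shot('scene','s5.png'); a=f['color'][165:285,130:250,::-1]; A=cv2.resize(a,(500,500),interpolation=2)
g=shot('wrist'); B=cv2.resize(g['color'][100:300,150:350,::-1],(300,300)); cv2.imwrite('pics/c5.png',np.hstack([A,np.vstack([B,np.zeros((200,300,3),np.uint8)])]))
E
```

```text
[ 0.65205192 -0.19637463  0.11489977] 0.00041631330485839284 [-0.76380224 -0.19994198  0.30763067]
```

View pics/c5.png

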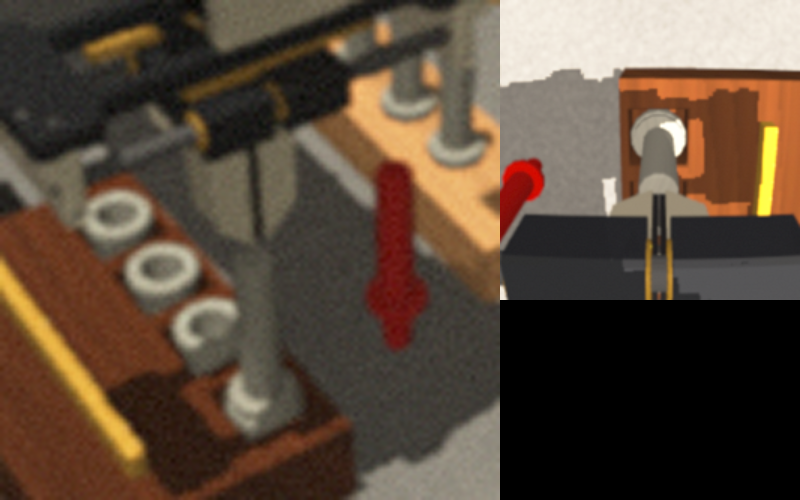

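```bash
python3 - <<'E'
from h import *
f=shot('scene')
k=500/120
for p in([.652,-.1964,.115],[.654,-.195,.125],[.654,-.195,.133],[.654,-.195,.051],[.654,-.195,.045],[.654,-.195,.053]):
    q=proj(f,p); print(p,q.round(1),((q-[130,165])*k).round())
o=-np.array(f['view'])[:3,:3].T@np.array(f['view'])[:3,3]; print(o)
g=shot('wrist'); print(-np.array(g['view'])[:3,:3].T@np.array(g['view'])[:3,3], np.array(g['view'])[2,:3])
s=readout.sense(); print(s['tcp_pos'],s['force'],s['joint_torque'])
E
```

```text
[0.652, -0.1964, 0.115] [190.3 229.9] [251. 271.]
[0.654, -0.195, 0.125] [191.3 225.9] [255. 254.]
[0.654, -0.195, 0.133] [191.  222.3] [254. 239.]
[0.654, -0.195, 0.051] [193.7 256.6] [266. 382.]
[0.654, -0.195, 0.045] [193.9 259. ] [266. 392.]
[0.654, -0.195, 0.053] [193.7 255.9] [265. 379.]
[ 1.17953973 -0.50080838  0.66283703]
[ 0.73403474 -0.20122714  0.29956388] [-0.29947832  0.0162763  -0.95396427]
[ 0.65235966 -0.19634886  0.11528318] [-0.58196419 -0.87407137  0.11178224] [ 8.28687858e-03 -6.16543651e+01 -1.16441900e+01 -2.49419618e+01
 -9.79594246e-03 -8.18779226e-02  6.22608081e-05]
```

```bash
python3 - <<'E'
from h import *
g=shot('wrist','w6.png'); V=np.array(g['view']);M=g['mtx']
def fray(uv,z):
    d=(np.array(uv)-M[:2,2])/M[0,0]; r=np.linalg.norm(d); v=np.array([*(np.sin(r)*d/max(r,1e-9)),np.cos(r)])
    d=V[:3,:3].T@v; o=-V[:3,:3].T@V[:3,3]; return (o+d*(z-o[2])/d[2])*1000
print(fray((257,225),.128),fray((255,190),.051),fray((255,192),.06))
def fproj(p):
    c=V[:3,:3]@np.array(p)+V[:3,3]; n=np.hypot(c[0],c[1]); t=np.arctan2(n,c[2]); return M[:2,2]+M[0,0]*t*c[:2]/n
for p in([.652,-.1964,.115],[.654,-.195,.125],[.654,-.195,.048],[.608,-.1926,.053]): print(p,fproj(p).round(1))
a=cv2.resize(g['color'][140:260,195:315,::-1],(600,600),interpolation=2); cv2.imwrite('pics/c6.png',a)
E
```

```text
[ 658.62893609 -198.00478754  128.        ] [ 658.18928281 -196.60653127   51.        ] [ 659.17237553 -196.6750017    60.        ]
[0.652, -0.1964, 0.115] [255.1 226.3]
[0.654, -0.195, 0.125] [252.7 229.9]
[0.654, -0.195, 0.048] [253.5 193.6]
[0.608, -0.1926, 0.053] [253.7 242.6]
```

View pics/c6.png

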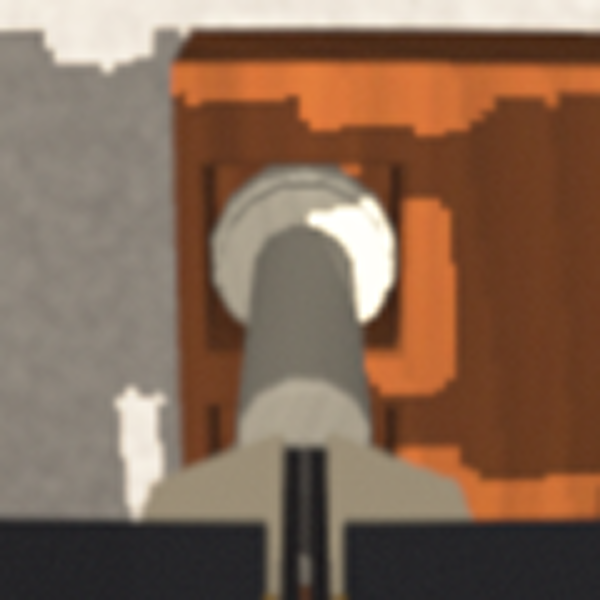

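The post top (c6 at (305,425)) reads about x = 658 mm, which is +x of the fingertips. I lift, shift +6 mm in x, and press again.

send_rows(rows=[{"linear": [0,0,25],"delta_rot": [0,0,0],"jaw": 0},{"linear": [7,0,0],"delta_rot": [0,0,0],"jaw": 0},{"linear": [0,0,0],"delta_rot": [0,0,0],"jaw": 0},{"linear": [0,0,-6],"delta_rot": [0,0,0],"jaw": 0},{"linear": [0,0,-4],"delta_rot": [0,0,0],"jaw": 0},{"linear": [0,0,-4],"delta_rot": [0,0,0],"jaw": 0},{"linear": [0,0,0],"delta_rot": [0,0,0],"jaw": 0}])

```text
clock: 16.95
tcp_pos: [0.6588, -0.1963, 0.1254]
tcp_rot: [-3.141, 0.001, -0.056]
force: [0.4, 0.3, -0.6]
opening: 0.0003
gripper_force: 0.0
```

send_rows(rows=[{"linear": [0,0,-4],"delta_rot": [0,0,0],"jaw": 0},{"linear": [0,0,-3],"delta_rot": [0,0,0],"jaw": 0},{"linear": [0,0,0],"delta_rot": [0,0,0],"jaw": 0}])

```text
clock: 17.32
tcp_pos: [0.659, -0.1963, 0.1188]
tcp_rot: [-3.142, 0.001, -0.056]
force: [0.8, -0.5, 0.2]
opening: 0.0004
gripper_force: 0.0
```

```bash
python3 - <<'E'
from h import *
s=readout.sense(); print(s['tcp_pos'],s['opening'],s['force'])
f=shot('scene'); A=cv2.resize(f['color'][185:285,140:240,::-1],(500,500),interpolation=2)
g=shot('wrist'); B=cv2.resize(g['color'][140:260,225:285,::-1],(250,500),interpolation=2); cv2.imwrite('pics/c7.png',np.hstack([A,B]))
E
```

```text
[ 0.65901952 -0.19626495  0.1187818 ] 0.0003700486730093773 [ 0.8462637  -0.47620637  0.21819158]
```

View pics/c7.png

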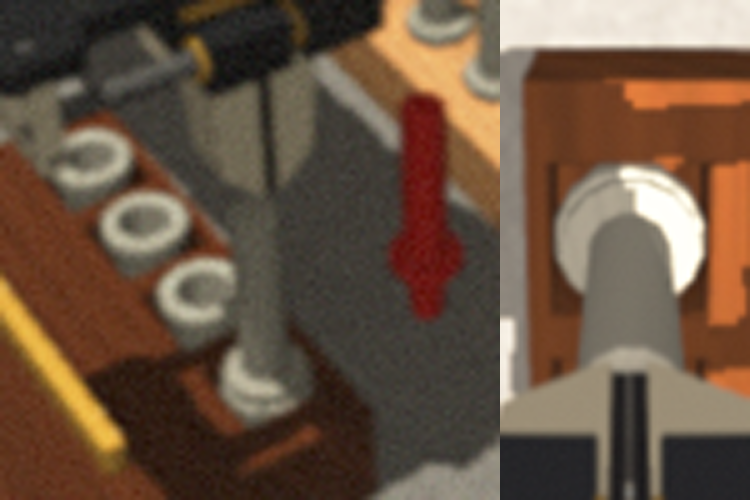

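send_rows(rows=[{"linear": [0,0,-3],"delta_rot": [0,0,0],"jaw": 0},{"linear": [0,0,-3],"delta_rot": [0,0,0],"jaw": 0},{"linear": [0,0,0],"delta_rot": [0,0,0],"jaw": 0}])

```text
clock: 17.8
tcp_pos: [0.6589, -0.1963, 0.1127]
tcp_rot: [-3.141, 0.001, -0.056]
force: [0.6, 0.5, -0.2]
opening: 0.0008
gripper_force: 0.0
```

send_rows(rows=[{"linear": [0,0,-3],"delta_rot": [0,0,0],"jaw": 0},{"linear": [0,0,-3],"delta_rot": [0,0,0],"jaw": 0},{"linear": [0,0,0],"delta_rot": [0,0,0],"jaw": 0}])

```text
clock: 18.18
tcp_pos: [0.659, -0.1962, 0.1067]
tcp_rot: [-3.141, 0.001, -0.056]
force: [-0.8, -0.1, 0.5]
opening: 0.0007
gripper_force: 0.0
```

```bash
python3 - <<'E'
from h import *
s=readout.sense(); print(s['tcp_pos'],s['opening'],s['force'])
f=shot('scene'); A=cv2.resize(f['color'][185:285,140:240,::-1],(500,500),interpolation=2)
find(f,['post0'],9)
g=shot('wrist'); B=cv2.resize(g['color'][140:260,225:285,::-1],(250,500),interpolation=2); cv2.imwrite('pics/c8.png',np.hstack([A,B]))
find(g,['post0'],9)
E
```

```text
[ 0.65896522 -0.19624877  0.10668754] 0.0006588344984532805 [-0.75941646 -0.0644054   0.54234594]
post0 0.92 [635  81   2] [296 211]
post0 0.86 [558  65   0] [267 197]
post0 0.82 [ 655 -198   17] [193 270]
post0 0.66 [565 -22   9] [239 211]
post0 0.45 [514 -18   5] [226 200]
post0 0.4 [467 -16   8] [215 188]
post0 0.82 [ 655 -193   20] [252 192]
post0 0.73 [638  83   5] [-12 218]
post0 0.68 [ 628 -104   -1] [169 216]
post0 0.66 [516 -12   6] [102 312]
post0 0.58 [ 521 -186   42] [252 325]
```

View pics/c8.png

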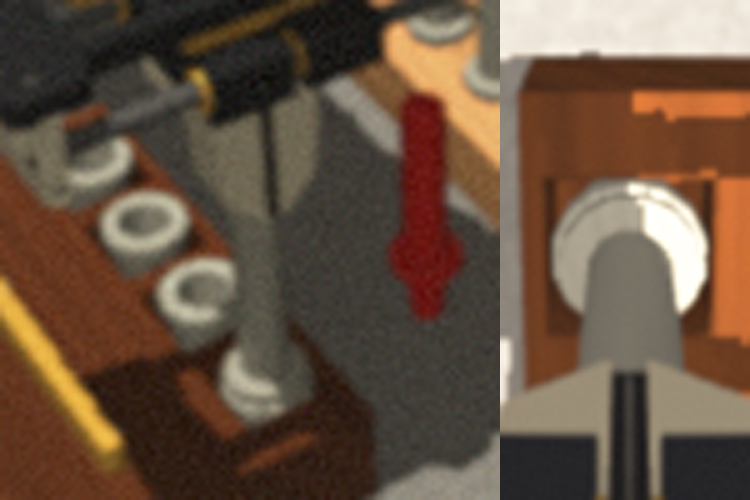

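send_rows(rows=[{"linear": [0,0,30],"delta_rot": [0,0,0],"jaw": 0},{"linear": [-4.5,1,5],"delta_rot": [0,0,0],"jaw": 0.5},{"linear": [0,0,0],"delta_rot": [0,0,0],"jaw": 0.5},{"linear": [0,0,0],"delta_rot": [0,0,0],"jaw": 0.5},{"linear": [0,0,-25],"delta_rot": [0,0,0],"jaw": 0.5},{"linear": [0,0,-25],"delta_rot": [0,0,0],"jaw": 0.5},{"linear": [0,0,-7],"delta_rot": [0,0,0],"jaw": 0.5},{"linear": [0,0,0],"delta_rot": [0,0,0],"jaw": 0},{"linear": [0,0,0],"delta_rot": [0,0,0],"jaw": 0},{"linear": [0,0,0],"delta_rot": [0,0,0],"jaw": 0},{"linear": [0,0,0],"delta_rot": [0,0,0],"jaw": 0}], grip_force=60)

```text
clock: 19.75
tcp_pos: [0.6554, -0.1956, 0.0861]
tcp_rot: [3.141, -0.002, -0.056]
force: [-0.2, 1.1, 2.6]
opening: 0.0162
gripper_force: 60.0
```

send_rows(rows=[{"linear": [-1,0,-4],"delta_rot": [0,0,0],"jaw": 0},{"linear": [-1,0,-4],"delta_rot": [0,0,0],"jaw": 0},{"linear": [-1,0,-4],"delta_rot": [0,0,0],"jaw": 0},{"linear": [0,0,0],"delta_rot": [0,0,0],"jaw": 0}])

```text
clock: 20.25
tcp_pos: [0.6604, -0.1962, 0.0855]
tcp_rot: [3.137, -0.018, -0.057]
force: [-6.5, 0.4, 46.6]
opening: 0.0162
gripper_force: 60.0
```

The post holds at 47 N with only 0.6 mm of give, so it is home. I release it and go to the next one.

send_rows(rows=[{"linear": [3,0,11],"delta_rot": [0,0,0],"jaw": 0},{"linear": [0,0,0],"delta_rot": [0,0,0],"jaw": 0.5},{"linear": [0,0,0],"delta_rot": [0,0,0],"jaw": 0.5},{"linear": [0,0,20],"delta_rot": [0,0,0],"jaw": 0.5},{"linear": [0,0,35],"delta_rot": [0,0,0],"jaw": 0.5},{"linear": [0,0,15],"delta_rot": [0,0,0],"jaw": 0.55},{"linear": [-23,44,0],"delta_rot": [0,0,0],"jaw": 0.55},{"linear": [-23,44,0],"delta_rot": [0,0,0],"jaw": 0.55},{"linear": [-24,45,0],"delta_rot": [0,0,0],"jaw": 0.55},{"linear": [-24,44,0],"delta_rot": [0,0,0],"jaw": 0.55},{"linear": [0,0,0],"delta_rot": [0,0,0],"jaw": 0.55},{"linear": [0,0,0],"delta_rot": [0,0,0],"jaw": 0.55}])

```text
clock: 21.75
tcp_pos: [0.561, -0.0189, 0.1543]
tcp_rot: [3.141, -0.001, -0.056]
force: [-0.3, -0.2, 0.3]
opening: 0.0506
gripper_force: 0.0
```

```bash
python3 - <<'E'
from h import *
s=readout.sense(); print(s['tcp_pos'],s['tcp_rot'],s['force'])
for c in('wrist','top','scene'):
    f=shot(c); print(c); find(f,['post0'],9);find(f,['caption'],1)
E
```

```text
[ 0.56101328 -0.01885155  0.15433111] [ 3.14075109e+00 -5.07816205e-04 -5.62138393e-02] [-0.2627623  -0.15373753  0.28959018]
wrist
post0 0.88 [555  72   0] [178 181]
post0 0.85 [561 -22  13] [257 174]
post0 0.72 [514 -12  11] [251 213]
post0 0.71 [ 653 -193   23] [424  78]
post0 0.71 [639  83   4] [156 108]
post0 0.66 [ 627 -102   -3] [326 109]
post0 0.55 [ 502 -101    1] [325 215]
post0 0.53 [470  -9   9] [251 246]
top
post0 0.44 [467 -14   9] [269 251]
post0 0.39 [636  83   0] [223 175]
caption 0.9 [453 163   0] [188 259]
scene
post0 0.93 [636  84   2] [297 211]
post0 0.86 [515 -17   6] [227 199]
post0 0.86 [ 626 -100    0] [227 245]
post0 0.82 [555  66   1] [267 196]
post0 0.74 [562 -23   9] [238 210]
post0 0.66 [466 -15   9] [215 188]
post0 0.61 [ 653 -199   20] [192 269]
post0 0.59 [ 501 -100   -2] [192 214]
caption 0.46 [462 167  -3] [273 164]
```

send_rows(rows=[{"linear": [0,0,-30],"delta_rot": [0,0,0],"jaw": 0.55},{"linear": [0,0,-30],"delta_rot": [0,0,0],"jaw": 0.55},{"linear": [0,0,-20],"delta_rot": [0,0,0],"jaw": 0.55},{"linear": [0,0,0],"delta_rot": [0,0,0],"jaw": 0},{"linear": [0,0,0],"delta_rot": [0,0,0],"jaw": 0},{"linear": [0,0,0],"delta_rot": [0,0,0],"jaw": 0},{"linear": [0,0,0],"delta_rot": [0,0,0],"jaw": 0},{"linear": [0,0,10],"delta_rot": [0,0,0],"jaw": 0},{"linear": [0,0,25],"delta_rot": [0,0,0],"jaw": 0},{"linear": [0,0,40],"delta_rot": [0,0,0],"jaw": 0},{"linear": [0,0,40],"delta_rot": [0,0,0],"jaw": 0},{"linear": [11,-43,0],"delta_rot": [0,0,0],"jaw": 0},{"linear": [12,-44,0],"delta_rot": [0,0,0],"jaw": 0},{"linear": [12,-43,0],"delta_rot": [0,0,0],"jaw": 0},{"linear": [12,-44,0],"delta_rot": [0,0,0],"jaw": 0},{"linear": [0,0,-30],"delta_rot": [0,0,0],"jaw": 0},{"linear": [0,0,-20],"delta_rot": [0,0,0],"jaw": 0},{"linear": [0,0,0],"delta_rot": [0,0,0],"jaw": 0}])

```text
clock: 24.45
tcp_pos: [0.6059, -0.1909, 0.1373]
tcp_rot: [-3.14, 0.004, -0.055]
force: [-0.2, 0.3, -2.5]
opening: 0.0164
gripper_force: 60.0
```

```bash
python3 - <<'E'
from h import *
s=readout.sense(); print(s['tcp_pos'],s['tcp_rot'],s['force'])
for c in('wrist','top','scene'):
    f=shot(c); print(c); find(f,['post0'],9)
E
```

```text
[ 0.60594621 -0.19085064  0.13729654] [-3.14000917  0.00411566 -0.05467904] [-0.21354359  0.33887718 -2.51960648]
wrist
post0 0.96 [642  86   4] [ -2 156]
post0 0.95 [ 657 -196   22] [257 130]
post0 0.92 [515 -14   6] [112 257]
post0 0.72 [552  68   0] [ 39 230]
post0 0.71 [ 606 -194   73] [258 196]
post0 0.63 [ 624 -104    2] [175 163]
post0 0.57 [468 -12   9] [117 292]
top
post0 0.73 [556  70  -1] [230 211]
post0 0.69 [516 -17  10] [270 228]
post0 0.69 [623 -98   3] [305 178]
post0 0.59 [468 -15  11] [269 250]
post0 0.48 [634  83   0] [224 176]
post0 0.44 [ 499 -101    2] [308 235]
post0 0.19 [539 -18   7] [270 217]
post0 0.17 [488 265  89] [129 246]
scene
post0 0.96 [ 656 -200   19] [193 270]
post0 0.85 [554  66   4] [267 195]
post0 0.77 [ 501 -102   -2] [191 214]
post0 0.7 [ 622 -101    2] [225 244]
post0 0.66 [ 582 -238    1] [155 263]
post0 0.62 [636  81  -2] [296 212]
post0 0.61 [ 609 -194   76] [180 232]
post0 0.61 [465 -15   8] [215 188]
post0 0.56 [518 -17   9] [228 199]
```

send_rows(rows=[{"linear": [1,-1.3,-15],"delta_rot": [0,0,0],"jaw": 0},{"linear": [0,0,-10],"delta_rot": [0,0,0],"jaw": 0},{"linear": [0,0,-10],"delta_rot": [0,0,0],"jaw": 0},{"linear": [0,0,-6],"delta_rot": [0,0,0],"jaw": 0},{"linear": [0,0,-5],"delta_rot": [0,0,0],"jaw": 0},{"linear": [0,0,0],"delta_rot": [0,0,0],"jaw": 0}])

```text
clock: 25.5
tcp_pos: [0.609, -0.1935, 0.0932]
tcp_rot: [-3.142, -0.0, -0.056]
force: [-0.4, 0.6, -2.6]
opening: 0.0165
gripper_force: 60.0
```

send_rows(rows=[{"linear": [0,0,-4],"delta_rot": [0,0,0],"jaw": 0},{"linear": [-1,0,-4],"delta_rot": [0,0,0],"jaw": 0},{"linear": [-1,0,-4],"delta_rot": [0,0,0],"jaw": 0},{"linear": [-1,0,-4],"delta_rot": [0,0,0],"jaw": 0},{"linear": [-1,0,-3],"delta_rot": [0,0,0],"jaw": 0},{"linear": [0,0,0],"delta_rot": [0,0,0],"jaw": 0},{"linear": [0,0,0],"delta_rot": [0,0,0],"jaw": 0}])

```text
clock: 26.38
tcp_pos: [0.6129, -0.1941, 0.0847]
tcp_rot: [3.137, -0.016, -0.056]
force: [-6.5, 1.4, 45.4]
opening: 0.0164
gripper_force: 60.1
```

send_rows(rows=[{"linear": [4,0,12],"delta_rot": [0,0,0],"jaw": 0},{"linear": [0,0,0],"delta_rot": [0,0,0],"jaw": 0.5},{"linear": [0,0,0],"delta_rot": [0,0,0],"jaw": 0.5},{"linear": [0,0,20],"delta_rot": [0,0,0],"jaw": 0.5},{"linear": [0,0,35],"delta_rot": [0,0,0],"jaw": 0.5},{"linear": [0,0,15],"delta_rot": [0,0,0],"jaw": 0.55},{"linear": [-23,44,0],"delta_rot": [0,0,0],"jaw": 0.55},{"linear": [-23,44,0],"delta_rot": [0,0,0],"jaw": 0.55},{"linear": [-24,45,0],"delta_rot": [0,0,0],"jaw": 0.55},{"linear": [-24,45,0],"delta_rot": [0,0,0],"jaw": 0.55},{"linear": [0,0,0],"delta_rot": [0,0,0],"jaw": 0.55},{"linear": [0,0,0],"delta_rot": [0,0,0],"jaw": 0.55}])

```text
clock: 27.88
tcp_pos: [0.5151, -0.0163, 0.1563]
tcp_rot: [3.141, -0.001, -0.056]
force: [0.3, -1.1, -0.1]
opening: 0.0504
gripper_force: 0.0
```

```bash
python3 - <<'E'
from h import *
s=readout.sense(); print(s['tcp_pos'],s['tcp_rot'],s['force'])
for c in('wrist','scene'):
    f=shot(c); print(c); find(f,['post0'],9)
E
```

```text
[ 0.51510444 -0.01630346  0.15634679] [ 3.14071594e+00 -6.19117159e-04 -5.63377880e-02] [ 0.3180959  -1.12272422 -0.14449492]
wrist
post0 0.91 [639  82   5] [154  61]
post0 0.81 [ 613 -195   21] [428  72]
post0 0.78 [ 653 -194   22] [432  26]
post0 0.68 [ 506 -100    0] [325 175]
post0 0.66 [551  69  -1] [179 144]
post0 0.64 [514 -11   6] [250 174]
post0 0.61 [471  -9  10] [250 210]
post0 0.59 [ 626 -101    0] [329  66]
post0 0.3 [ 585 -228   49] [476  99]
scene
post0 0.91 [626 -99  -1] [227 246]
post0 0.82 [517 -19   7] [227 200]
post0 0.79 [ 608 -197   20] [180 255]
post0 0.73 [634  81   2] [296 211]
post0 0.72 [551  65   2] [265 195]
post0 0.71 [465 -14   9] [215 187]
post0 0.6 [ 497 -100   -2] [191 213]
post0 0.58 [ 654 -198   20] [193 269]
post0 0.46 [ 414 -223    0] [122 215]
```

send_rows(rows=[{"linear": [0,0,-30],"delta_rot": [0,0,0],"jaw": 0.55},{"linear": [0,0,-30],"delta_rot": [0,0,0],"jaw": 0.55},{"linear": [0,0,-22],"delta_rot": [0,0,0],"jaw": 0.55},{"linear": [0,0,0],"delta_rot": [0,0,0],"jaw": 0},{"linear": [0,0,0],"delta_rot": [0,0,0],"jaw": 0},{"linear": [0,0,0],"delta_rot": [0,0,0],"jaw": 0},{"linear": [0,0,0],"delta_rot": [0,0,0],"jaw": 0},{"linear": [0,0,10],"delta_rot": [0,0,0],"jaw": 0},{"linear": [0,0,25],"delta_rot": [0,0,0],"jaw": 0},{"linear": [0,0,40],"delta_rot": [0,0,0],"jaw": 0},{"linear": [0,0,40],"delta_rot": [0,0,0],"jaw": 0},{"linear": [11,-43,0],"delta_rot": [0,0,0],"jaw": 0},{"linear": [12,-44,0],"delta_rot": [0,0,0],"jaw": 0},{"linear": [12,-43,0],"delta_rot": [0,0,0],"jaw": 0},{"linear": [12,-44,0],"delta_rot": [0,0,0],"jaw": 0},{"linear": [0,0,-30],"delta_rot": [0,0,0],"jaw": 0},{"linear": [0,0,-20],"delta_rot": [0,0,0],"jaw": 0},{"linear": [0,0,0],"delta_rot": [0,0,0],"jaw": 0},{"linear": [0,0,0],"delta_rot": [0,0,0],"jaw": 0}])

```text
clock: 30.45
tcp_pos: [0.5624, -0.1886, 0.14]
tcp_rot: [-3.142, -0.001, -0.055]
force: [0.2, -0.2, -1.7]
opening: 0.0162
gripper_force: 60.0
```

```bash
python3 - <<'E'
from h import *
s=readout.sense(); print(s['tcp_pos'],s['tcp_rot'],s['force'])
for c in('wrist','scene'):
    f=shot(c); print(c); find(f,['post0'],9)
E
```

```text
[ 0.56238951 -0.18862699  0.14001241] [-3.14155649e+00 -1.04927685e-03 -5.45978601e-02] [ 0.24717418 -0.21875875 -1.71392371]
wrist
post0 0.95 [628 -99  -1] [168 119]
post0 0.89 [ 559 -183   71] [249 198]
post0 0.85 [551  69  -4] [ 33 195]
post0 0.79 [ 656 -193   19] [254  85]
post0 0.71 [644  84   3] [ -8 114]
post0 0.63 [ 612 -198   20] [261 132]
post0 0.63 [469 -11  10] [110 260]
post0 0.59 [ 504 -101    2] [183 227]
scene
post0 0.93 [ 654 -200   18] [192 270]
post0 0.93 [635  82   2] [296 211]
post0 0.89 [553  69   0] [267 195]
post0 0.78 [ 611 -199   19] [180 256]
post0 0.67 [ 628 -100   -2] [227 247]
post0 0.65 [465 -13   9] [215 187]
post0 0.57 [500 -97   1] [193 212]
post0 0.56 [ 563 -190   73] [168 219]
```

send_rows(rows=[{"linear": [0,-1.3,-15],"delta_rot": [0,0,0],"jaw": 0},{"linear": [0,0,-10],"delta_rot": [0,0,0],"jaw": 0},{"linear": [0,0,-10],"delta_rot": [0,0,0],"jaw": 0},{"linear": [0,0,-6],"delta_rot": [0,0,0],"jaw": 0},{"linear": [0,0,-5],"delta_rot": [0,0,0],"jaw": 0},{"linear": [0,0,0],"delta_rot": [0,0,0],"jaw": 0}])

```text
clock: 31.4
tcp_pos: [0.5619, -0.1909, 0.0931]
tcp_rot: [3.142, -0.0, -0.056]
force: [0.4, -0.4, -3.2]
opening: 0.0161
gripper_force: 60.0
```

send_rows(rows=[{"linear": [0,0,-4],"delta_rot": [0,0,0],"jaw": 0},{"linear": [-1,0,-4],"delta_rot": [0,0,0],"jaw": 0},{"linear": [-1,0,-4],"delta_rot": [0,0,0],"jaw": 0},{"linear": [-1,0,-4],"delta_rot": [0,0,0],"jaw": 0},{"linear": [-1,0,-3],"delta_rot": [0,0,0],"jaw": 0},{"linear": [0,0,0],"delta_rot": [0,0,0],"jaw": 0},{"linear": [0,0,0],"delta_rot": [0,0,0],"jaw": 0}])

```text
clock: 32.28
tcp_pos: [0.5662, -0.1915, 0.0844]
tcp_rot: [3.136, -0.016, -0.055]
force: [-7.7, 2.7, 52.2]
opening: 0.0165
gripper_force: 60.2
```

send_rows(rows=[{"linear": [4,0,12],"delta_rot": [0,0,0],"jaw": 0},{"linear": [0,0,0],"delta_rot": [0,0,0],"jaw": 0.5},{"linear": [0,0,0],"delta_rot": [0,0,0],"jaw": 0.5},{"linear": [0,0,20],"delta_rot": [0,0,0],"jaw": 0.5},{"linear": [0,0,35],"delta_rot": [0,0,0],"jaw": 0.5},{"linear": [0,0,15],"delta_rot": [0,0,0],"jaw": 0.55},{"linear": [-23,44,0],"delta_rot": [0,0,0],"jaw": 0.55},{"linear": [-23,44,0],"delta_rot": [0,0,0],"jaw": 0.55},{"linear": [-23,45,0],"delta_rot": [0,0,0],"jaw": 0.55},{"linear": [-24,45,0],"delta_rot": [0,0,0],"jaw": 0.55},{"linear": [0,0,0],"delta_rot": [0,0,0],"jaw": 0.55},{"linear": [0,0,0],"delta_rot": [0,0,0],"jaw": 0.55}])

```text
clock: 33.78
tcp_pos: [0.4691, -0.0135, 0.1563]
tcp_rot: [3.141, -0.001, -0.056]
force: [-0.0, 0.7, -0.0]
opening: 0.05
gripper_force: 0.0
```

```bash
python3 - <<'E'
from h import *
s=readout.sense(); print(s['tcp_pos'],s['tcp_rot'],s['force'])
for c in('wrist','scene'):
    f=shot(c); print(c); find(f,['post0'],9)
E
```

```text
[ 0.46908163 -0.01350589  0.15633133] [ 3.14085423e+00 -5.99632437e-04 -5.63058314e-02] [-0.01447344  0.74147718 -0.02306957]
wrist
post0 0.96 [ 654 -193   17] [437 -28]
post0 0.93 [467  -9  12] [250 176]
post0 0.92 [ 626 -102   -1] [332  16]
post0 0.87 [ 503 -101    1] [330 139]
post0 0.83 [555  69   1] [174  99]
post0 0.67 [ 563 -187   17] [420  76]
post0 0.58 [644  85   3] [146   6]
post0 0.55 [ 608 -197   23] [439  25]
scene
post0 0.97 [ 652 -201   18] [191 270]
post0 0.86 [ 610 -196   17] [181 256]
post0 0.77 [ 565 -195   17] [169 243]
post0 0.76 [555  67  -3] [267 197]
post0 0.63 [624 -98   2] [227 244]
post0 0.61 [469 -12  10] [216 188]
post0 0.59 [ 501 -100   -3] [192 214]
post0 0.42 [593 268   1] [340 172]
```

send_rows(rows=[{"linear": [0,0,-30],"delta_rot": [0,0,0],"jaw": 0.55},{"linear": [0,0,-30],"delta_rot": [0,0,0],"jaw": 0.55},{"linear": [0,0,-22],"delta_rot": [0,0,0],"jaw": 0.55},{"linear": [0,0,0],"delta_rot": [0,0,0],"jaw": 0},{"linear": [0,0,0],"delta_rot": [0,0,0],"jaw": 0},{"linear": [0,0,0],"delta_rot": [0,0,0],"jaw": 0},{"linear": [0,0,0],"delta_rot": [0,0,0],"jaw": 0},{"linear": [0,0,10],"delta_rot": [0,0,0],"jaw": 0},{"linear": [0,0,25],"delta_rot": [0,0,0],"jaw": 0},{"linear": [0,0,40],"delta_rot": [0,0,0],"jaw": 0},{"linear": [0,0,40],"delta_rot": [0,0,0],"jaw": 0},{"linear": [11,-43,0],"delta_rot": [0,0,0],"jaw": 0},{"linear": [12,-44,0],"delta_rot": [0,0,0],"jaw": 0},{"linear": [12,-43,0],"delta_rot": [0,0,0],"jaw": 0},{"linear": [12,-44,0],"delta_rot": [0,0,0],"jaw": 0},{"linear": [0,0,-30],"delta_rot": [0,0,0],"jaw": 0},{"linear": [0,0,-20],"delta_rot": [0,0,0],"jaw": 0},{"linear": [0,0,0],"delta_rot": [0,0,0],"jaw": 0},{"linear": [0,0,0],"delta_rot": [0,0,0],"jaw": 0}])

```text
clock: 36.35
tcp_pos: [0.5163, -0.1861, 0.1399]
tcp_rot: [3.142, -0.001, -0.055]
force: [-0.2, -0.6, -1.9]
opening: 0.0163
gripper_force: 59.9
```

```bash
python3 - <<'E'
from h import *
s=readout.sense(); print(s['tcp_pos'],s['tcp_rot'],s['force'])
for c in('wrist','scene','wrist','top'):
    f=shot(c); print(c); find(f,['post0'],9)
E
```

```text
[ 0.51632471 -0.18608834  0.13994283] [ 3.14151100e+00 -9.05610931e-04 -5.47287981e-02] [-0.18069881 -0.60933624 -1.8669791 ]
wrist
post0 0.85 [550  71   0] [ 21 157]
post0 0.84 [ 610 -196   19] [259  85]
post0 0.84 [ 626 -103    1] [167  74]
post0 0.84 [503 -99   0] [179 190]
post0 0.71 [ 653 -194   20] [255  35]
post0 0.6 [ 562 -191   19] [257 135]
post0 0.59 [639  83   5] [-19  71]
post0 0.56 [ 513 -184   73] [252 199]
scene
post0 0.95 [ 610 -195   19] [181 255]
post0 0.92 [ 514 -186   78] [157 204]
post0 0.86 [501 -99   2] [193 213]
post0 0.83 [553  68  -1] [267 196]
post0 0.8 [ 566 -198   19] [168 243]
post0 0.78 [635  79  -1] [295 212]
post0 0.7 [ 653 -201   16] [191 270]
post0 0.68 [542 255  11] [321 162]
post0 0.61 [ 626 -101    1] [226 245]
wrist
post0 0.95 [ 500 -100    1] [180 193]
post0 0.88 [ 653 -194   19] [254  37]
post0 0.88 [640  85   5] [-23  70]
post0 0.83 [ 608 -195   22] [258  88]
post0 0.81 [552  70  -2] [ 22 156]
post0 0.8 [624 -99  -3] [164  77]
post0 0.76 [ 561 -190   20] [255 137]
post0 0.62 [ 517 -181   76] [248 196]
top
post0 0.74 [625 -98  -1] [304 178]
post0 0.72 [635  85   0] [223 175]
post0 0.71 [500 -99   0] [307 234]
post0 0.62 [ 606 -198   44] [355 183]
post0 0.6 [ 653 -198   21] [351 163]
post0 0.57 [ 607 -196   22] [351 184]
post0 0.44 [555  69   0] [230 211]
post0 0.4 [ 562 -193   22] [351 204]
```

send_rows(rows=[{"linear": [0,-1.5,-15],"delta_rot": [0,0,0],"jaw": 0},{"linear": [0,0,-10],"delta_rot": [0,0,0],"jaw": 0},{"linear": [0,0,-10],"delta_rot": [0,0,0],"jaw": 0},{"linear": [0,0,-6],"delta_rot": [0,0,0],"jaw": 0},{"linear": [0,0,-5],"delta_rot": [0,0,0],"jaw": 0},{"linear": [0,0,0],"delta_rot": [0,0,0],"jaw": 0}])

```text
clock: 37.5
tcp_pos: [0.5158, -0.1886, 0.093]
tcp_rot: [3.141, -0.0, -0.056]
force: [1.1, -1.3, -3.4]
opening: 0.0157
gripper_force: 59.9
```

send_rows(rows=[{"linear": [0,0,-4],"delta_rot": [0,0,0],"jaw": 0},{"linear": [-1,0,-4],"delta_rot": [0,0,0],"jaw": 0},{"linear": [-1,0,-4],"delta_rot": [0,0,0],"jaw": 0},{"linear": [-1,0,-4],"delta_rot": [0,0,0],"jaw": 0},{"linear": [-1,0,-3],"delta_rot": [0,0,0],"jaw": 0},{"linear": [0,0,0],"delta_rot": [0,0,0],"jaw": 0},{"linear": [0,0,0],"delta_rot": [0,0,0],"jaw": 0}])

```text
clock: 38.38
tcp_pos: [0.5206, -0.1893, 0.0842]
tcp_rot: [3.135, -0.015, -0.055]
force: [-8.8, 3.4, 60.2]
opening: 0.0163
gripper_force: 60.3
```

All four posts are home. I release and move across to behind the rack.

send_rows(rows=[{"linear": [4,0,12],"delta_rot": [0,0,0],"jaw": 0},{"linear": [0,0,0],"delta_rot": [0,0,0],"jaw": 0.5},{"linear": [0,0,0],"delta_rot": [0,0,0],"jaw": 0.5},{"linear": [0,0,20],"delta_rot": [0,0,0],"jaw": 0.5},{"linear": [0,0,40],"delta_rot": [0,0,0],"jaw": 0.5},{"linear": [0,0,60],"delta_rot": [0,0,0],"jaw": 0},{"linear": [13,43,6],"delta_rot": [0,0,0],"jaw": 0},{"linear": [13,43,6],"delta_rot": [0,0,0],"jaw": 0},{"linear": [13,43,6],"delta_rot": [0,0,0],"jaw": 0},{"linear": [13,43,6],"delta_rot": [0,0,0],"jaw": 0},{"linear": [13,43,6],"delta_rot": [0,0,0],"jaw": 0},{"linear": [13,43,0],"delta_rot": [0,0,0],"jaw": 0},{"linear": [13,43,0],"delta_rot": [0,0,0],"jaw": 0},{"linear": [13,43,0],"delta_rot": [0,0,0],"jaw": 0},{"linear": [13,43,0],"delta_rot": [0,0,-1],"jaw": 0},{"linear": [13,43,0],"delta_rot": [0,0,-1],"jaw": 0},{"linear": [0,0,0],"delta_rot": [0,0,0],"jaw": 0},{"linear": [0,0,0],"delta_rot": [0,0,0],"jaw": 0}])

```text
clock: 40.62
tcp_pos: [0.6455, 0.2413, 0.2362]
tcp_rot: [3.141, 0.001, -0.091]
force: [-1.3, -0.4, -0.3]
opening: 0.0004
gripper_force: 0.0
```

```bash
python3 - <<'E'
from h import *
s=readout.sense(); print(s['tcp_pos'],s['tcp_rot'],s['force'],s['joint_positions'].round(2))
for c in('scene','wrist','wrist'):
    f=shot(c); print(c); find(f,['book','spine','rack'],2)
    if c=='scene':
        find(f,['post0'],9); A=f['color'][80:200,270:400,::-1]
g=f['color'][:,:,::-1]
cv2.imwrite('pics/c9.png',np.hstack([cv2.resize(A,(400,370),interpolation=2),cv2.resize(g[60:245,90:290],(400,370),interpolation=2)]))
E
```

```text
[0.6455217  0.2413234  0.23621941] [ 3.14116169e+00  5.41608050e-04 -9.06941974e-02] [-1.27052952 -0.39473165 -0.32742507] [ 0.09  0.62 -0.77  1.39  0.43  1.3  -2.36]
scene
book 0.89 [545 255  10] [322 162]
spine 0.67 [494 262  84] [312 127]
rack 0.8 [592 270   4] [340 171]
post0 0.86 [ 565 -196   20] [169 242]
post0 0.81 [ 516 -192   19] [157 228]
post0 0.74 [ 623 -102   -1] [225 245]
post0 0.71 [500 -99  -2] [193 213]
post0 0.65 [ 651 -197   19] [192 268]
post0 0.58 [ 609 -194   19] [181 254]
post0 0.57 [637  82  -3] [297 213]
post0 0.53 [552  70   3] [267 194]
wrist
book 0.6 [549 263   6] [245 224]
book 0.22 [ 522 -186   46] [572 226]
rack 0.57 [ 562 -194   18] [564 191]
wrist
book 0.74 [547 263   5] [246 224]
rack 0.6 [597 267   0] [240 192]
rack 0.51 [758  62  -1] [383  62]
```

View pics/c9.png

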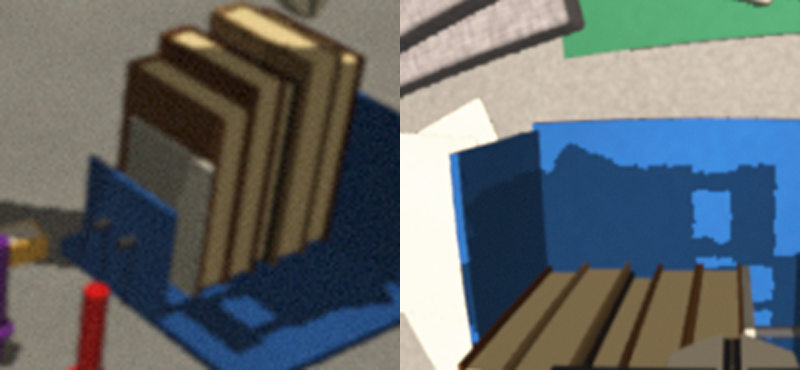

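The posts read z ≈ 19 mm, so they are home. In c9 the target is the book next to the grey plate: scene crop (190,90), wrist crop (715,330). The finger at (730,355) is behind its fore-edge.

send_rows(rows=[{"linear": [0,3,-30],"delta_rot": [0,0,0],"jaw": 0},{"linear": [0,0,-30],"delta_rot": [0,0,0],"jaw": 0},{"linear": [0,0,-25],"delta_rot": [0,0,0],"jaw": 0},{"linear": [0,0,-13],"delta_rot": [0,0,0],"jaw": 0},{"linear": [-10,0.9,0],"delta_rot": [0,0,0],"jaw": 0},{"linear": [-10,0.9,0],"delta_rot": [0,0,0],"jaw": 0},{"linear": [-5,0.4,0],"delta_rot": [0,0,0],"jaw": 0},{"linear": [-5,0.4,0],"delta_rot": [0,0,0],"jaw": 0},{"linear": [-4,0.3,0],"delta_rot": [0,0,0],"jaw": 0},{"linear": [0,0,0],"delta_rot": [0,0,0],"jaw": 0}])

```text
clock: 42.52
tcp_pos: [0.6117, 0.2475, 0.1384]
tcp_rot: [3.142, -0.0, -0.091]
force: [0.1, -0.1, -0.1]
opening: 0.0002
gripper_force: 0.0
```

send_rows(rows=[{"linear": [-4,0.3,0],"delta_rot": [0,0,0],"jaw": 0},{"linear": [-4,0.3,1],"delta_rot": [0,0,0],"jaw": 0},{"linear": [-4,0.3,2],"delta_rot": [0,0,0],"jaw": 0},{"linear": [0,0,0],"delta_rot": [0,0,0],"jaw": 0}])

```text
clock: 43.02
tcp_pos: [0.5991, 0.2486, 0.1412]
tcp_rot: [3.141, 0.0, -0.091]
force: [0.4, 0.1, 0.8]
opening: 0.0003
gripper_force: 0.0
```

```bash
python3 - <<'E'
from h import *
for c in('scene','top'):
    f=shot(c); print(c); find(f,['book','spine','rack'],2)
A=f['color']; 
E
```

```text
scene
book 0.68 [542 258  14] [322 160]
spine 0.94 [493 261  89] [312 126]
spine 0.19 [ 613 -193   17] [183 256]
rack 0.69 [592 270   1] [340 172]
top
book 0.6 [547 255   7] [145 217]
book 0.48 [539 -20   3] [271 217]
spine 0.57 [490 267  88] [127 245]
rack 0.95 [599 272  -1] [139 194]
rack 0.57 [546 256   7] [145 217]
```

send_rows(rows=[{"linear": [15,-1.4,0],"delta_rot": [0,0,0],"jaw": 0},{"linear": [15,-1.4,0],"delta_rot": [0,0,0],"jaw": 0},{"linear": [0,2,-8],"delta_rot": [0,0,0],"jaw": 0},{"linear": [0,0,-8],"delta_rot": [0,0,0],"jaw": 0},{"linear": [0,0,0],"delta_rot": [0,0,0],"jaw": 0},{"linear": [-10,0.9,0],"delta_rot": [0,0,0],"jaw": 0},{"linear": [-5,0.4,0],"delta_rot": [0,0,0],"jaw": 0},{"linear": [-5,0.4,0],"delta_rot": [0,0,0],"jaw": 0},{"linear": [0,0,0],"delta_rot": [0,0,0],"jaw": 0}])

```text
clock: 44.55
tcp_pos: [0.6108, 0.2495, 0.1263]
tcp_rot: [-3.141, -0.003, -0.091]
force: [2.1, 0.4, 1.3]
opening: 0.0005
gripper_force: 1.3
```

Contact now. I draw it along the tipping arc.

send_rows(rows=[{"linear": [-5,0.4,3],"delta_rot": [0,0,0],"jaw": 0},{"linear": [-5,0.4,3],"delta_rot": [0,0,0],"jaw": 0},{"linear": [-5,0.4,3],"delta_rot": [0,0,0],"jaw": 0},{"linear": [-5,0.4,3],"delta_rot": [0,0,0],"jaw": 0},{"linear": [-5,0.4,3],"delta_rot": [0,0,0],"jaw": 0},{"linear": [0,0,0],"delta_rot": [0,0,0],"jaw": 0}])

```text
clock: 45.3
tcp_pos: [0.5857, 0.2517, 0.1413]
tcp_rot: [-3.141, -0.002, -0.091]
force: [4.3, -0.1, 3.7]
opening: 0.0006
gripper_force: 2.4
```

```bash
python3 - <<'E'
from h import *
for c in('scene','top'):
    f=shot(c); print(c); find(f,['book','spine'],2)
    if c=='scene': A=f['color'][80:200,270:400,::-1]
B=f['color'][150:290,80:230,::-1]
cv2.imwrite('pics/c10.png',np.hstack([cv2.resize(A,(400,370),interpolation=2),cv2.resize(B,(396,370),interpolation=2)]))
E
```

```text
scene
book 0.85 [544 256  22] [323 158]
book 0.44 [ 583 -230   44] [156 246]
spine 0.71 [481 265  87] [309 124]
top
book 0.71 [548 259  17] [142 216]
spine 0.72 [475 267  89] [127 252]
```

View pics/c10.png

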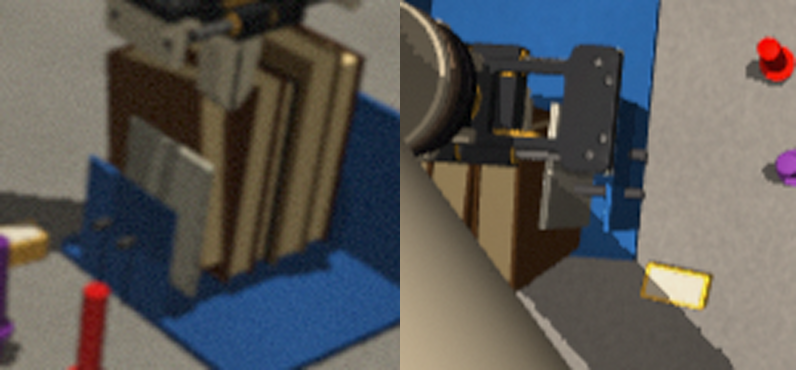

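c10 shows the book tipping: its lower fore-edge corner is lifted at (215,268) and its top leans forward at (115,60). I continue.

send_rows(rows=[{"linear": [-5,0.4,2.5],"delta_rot": [0,0,0],"jaw": 0},{"linear": [-5,0.4,2.5],"delta_rot": [0,0,0],"jaw": 0},{"linear": [-5,0.4,2],"delta_rot": [0,0,0],"jaw": 0},{"linear": [-5,0.4,2],"delta_rot": [0,0,0],"jaw": 0},{"linear": [-5,0.4,2],"delta_rot": [0,0,0],"jaw": 0},{"linear": [-5,0.4,2],"delta_rot": [0,0,0],"jaw": 0},{"linear": [-5,0.4,1.5],"delta_rot": [0,0,0],"jaw": 0},{"linear": [-5,0.4,1.5],"delta_rot": [0,0,0],"jaw": 0},{"linear": [-5,0.4,1],"delta_rot": [0,0,0],"jaw": 0},{"linear": [-5,0.4,1],"delta_rot": [0,0,0],"jaw": 0},{"linear": [0,0,0],"delta_rot": [0,0,0],"jaw": 0}])

```text
clock: 46.98
tcp_pos: [0.5339, 0.2559, 0.1584]
tcp_rot: [-3.141, 0.0, -0.09]
force: [2.2, 1.1, 4.7]
opening: 0.0007
gripper_force: 2.4
```

```bash
python3 - <<'E'
from h import *
for c in('scene','top','scene','top'):
    f=shot(c); print(c); find(f,['book','spine'],2)
E
```

```text
scene
book 0.28 [ 412 -224   -2] [121 216]
spine 0.36 [ 415 -226   -1] [121 216]
top
book 0.81 [540 257  31] [141 220]
spine 0.75 [451 270  79] [127 264]
scene
book 0.49 [ 513 -190   43] [156 218]
spine 0.6 [455 268  78] [303 122]
top
book 0.63 [542 256  32] [142 219]
book 0.56 [ 514 -188   44] [352 227]
spine 0.75 [452 271  79] [127 264]
```

The book leans about 0.48 rad. I withdraw the finger, tilt the tool to match the book, and hover along its axis.

send_rows(rows=[{"linear": [5,-0.4,0],"delta_rot": [0,0,0],"jaw": 0},{"linear": [5,-0.4,10],"delta_rot": [0,0,0],"jaw": 0},{"linear": [0,0,30],"delta_rot": [0,0,0],"jaw": 0},{"linear": [0,0,35],"delta_rot": [0,0,0],"jaw": 0},{"linear": [-20,2,5],"delta_rot": [-0.4,-4.6,0],"jaw": 0},{"linear": [-20,2,0],"delta_rot": [-0.4,-4.6,0],"jaw": 0.3},{"linear": [-20,2,0],"delta_rot": [-0.4,-4.6,0],"jaw": 0.6},{"linear": [-20,3,0],"delta_rot": [-0.4,-4.6,0],"jaw": 0.6},{"linear": [-20,3,0],"delta_rot": [-0.4,-4.6,0],"jaw": 0.6},{"linear": [-19,2,0],"delta_rot": [-0.4,-4.5,0],"jaw": 0.6},{"linear": [0,0,0],"delta_rot": [0,0,0],"jaw": 0.6},{"linear": [0,0,0],"delta_rot": [0,0,0],"jaw": 0.6}])

```text
clock: 49.08
tcp_pos: [0.4732, 0.2568, 0.2223]
tcp_rot: [3.086, -0.288, -0.068]
force: [0.6, 0.6, 0.5]
opening: 0.0547
gripper_force: 0.0
```

```bash
python3 - <<'E'
from h import *
s=readout.sense(); print(s['tcp_pos'],s['tcp_rot'],s['force'],s['joint_positions'].round(2))
for c in('scene','top','wrist','wrist'):
    f=shot(c,c+'11.png'); print(c); find(f,['book','spine'],1)
E
```

```text
[0.47320223 0.25678726 0.22231352] [ 3.08559128 -0.28845298 -0.0683744 ] [0.55701877 0.62982022 0.45444505] [-0.69  0.13 -0.03  2.01  0.33  0.87 -2.57]
scene
spine 0.77 [457 266  77] [303 123]
top
book 0.82 [542 256  34] [141 219]
spine 0.86 [453 268  84] [128 264]
wrist
book 0.87 [541 264  32] [235 157]
spine 0.72 [ 521 -185   44] [569 143]
wrist
book 0.7 [543 262  31] [237 155]
```

View pics/wrist11.png

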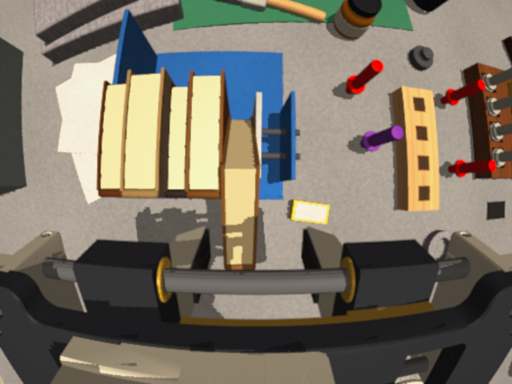

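The wrist view shows the book leaning out at (240,220) and the caption at (310,211). Joint 7 is at its limit, so I'll take the half-turned grasp, turning about the tool axis.

```bash
cat >> h.py <<'E'
from scipy.spatial.transform import Rotation as Ro
def Rcur(): return Ro.from_euler('xyz',readout.sense()['tcp_rot'])
def Rtgt(theta,yaw,flip):
    z=Ro.from_euler('z',yaw).apply([np.sin(theta),0,-np.cos(theta)]); y=Ro.from_euler('z',yaw).apply([0,-1,0])
    if flip: y=-y
    return Ro.from_matrix(np.array([np.cross(y,z),y,z]).T)
E
python3 - <<'E'
from h import *
R=Rcur(); t=R.as_matrix()[:,2]; print(-10*t)
print(np.degrees((Rtgt(.48,-.088,False)*R.inv()).as_rotvec()))
R2=Ro.from_rotvec(-np.pi*t)*R; print(np.degrees((Rtgt(.48,-.088,True)*R2.inv()).as_rotvec()))
E
```

```text
[-2.79623721  0.76189783  9.57081862]
[  2.11868086 -11.15775552   0.21595426]
[  2.11868086 -11.15775552   0.21595426]
```

send_rows(rows=[{"linear": [-10,0,20],"delta_rot": [0,0,0],"jaw": 0.6},{"linear": [-10,0,20],"delta_rot": [-2.8,0.76,9.57],"jaw": 0.6},{"linear": [0,0,0],"delta_rot": [-2.8,0.76,9.57],"jaw": 0.6},{"linear": [0,0,0],"delta_rot": [-2.8,0.76,9.57],"jaw": 0.6},{"linear": [0,0,0],"delta_rot": [-2.8,0.76,9.57],"jaw": 0.6},{"linear": [0,0,0],"delta_rot": [-2.8,0.76,9.57],"jaw": 0.6},{"linear": [0,0,0],"delta_rot": [-2.8,0.76,9.57],"jaw": 0.6},{"linear": [0,0,0],"delta_rot": [-2.8,0.76,9.57],"jaw": 0.6},{"linear": [0,0,0],"delta_rot": [-2.8,0.76,9.57],"jaw": 0.6},{"linear": [0,0,0],"delta_rot": [-2.8,0.76,9.57],"jaw": 0.6},{"linear": [0,0,0],"delta_rot": [-2.8,0.76,9.57],"jaw": 0.6},{"linear": [0,0,0],"delta_rot": [-2.8,0.76,9.57],"jaw": 0.6},{"linear": [0,0,0],"delta_rot": [-2.8,0.76,9.57],"jaw": 0.6},{"linear": [0,0,0],"delta_rot": [-2.8,0.76,9.57],"jaw": 0.6},{"linear": [0,0,0],"delta_rot": [-2.8,0.76,9.57],"jaw": 0.6},{"linear": [0,0,0],"delta_rot": [-2.8,0.76,9.57],"jaw": 0.6},{"linear": [0,0,0],"delta_rot": [-2.8,0.76,9.57],"jaw": 0.6},{"linear": [0,0,0],"delta_rot": [-2.8,0.76,9.57],"jaw": 0.6},{"linear": [0,0,0],"delta_rot": [-2.8,0.76,9.57],"jaw": 0.6},{"linear": [0,0,0],"delta_rot": [0,0,0],"jaw": 0.6}])

```text
clock: 52.18
tcp_pos: [0.4534, 0.2559, 0.262]
tcp_rot: [-3.086, 0.289, 3.07]
force: [-0.8, -0.7, -0.0]
opening: 0.0551
gripper_force: 0.0
```

```bash
cat > st.py <<'E'
from h import *
import sys
th=float(sys.argv[1]); yaw=float(sys.argv[2]) if len(sys.argv)>2 else -.088
s=readout.sense(); print(s['tcp_pos'].round(4),s['tcp_rot'].round(3),s['force'].round(1),s['joint_positions'].round(2),s['clock'])
print('to go deg',np.degrees((Rtgt(th,yaw,True)*Rcur().inv()).as_rotvec()).round(1))
E
python3 st.py .48
```

```text
[0.4534 0.2559 0.262 ] [-3.086  0.289  3.07 ] [-0.8 -0.7 -0. ] [-0.6   0.06 -0.16  1.99  0.32  0.96  0.57] 52.175
to go deg [  2.1 -11.1   0.2]
```

send_rows(rows=[{"linear": [-7,3.4,0],"delta_rot": [0.5,-2.8,0],"jaw": 0.6},{"linear": [-7,3.4,0],"delta_rot": [0.5,-2.8,0],"jaw": 0.6},{"linear": [-7,3.4,-10],"delta_rot": [0.5,-2.8,0],"jaw": 0.6},{"linear": [-7,3.4,-20],"delta_rot": [0.5,-2.7,0],"jaw": 0.6},{"linear": [0,0,0],"delta_rot": [0,0,0],"jaw": 0.6},{"linear": [0,0,0],"delta_rot": [0,0,0],"jaw": 0.6}])

```text
clock: 52.92
tcp_pos: [0.4263, 0.2698, 0.233]
tcp_rot: [-3.141, 0.48, 3.049]
force: [0.2, -0.0, 0.5]
opening: 0.0551
gripper_force: 0.0
```

```bash
python3 st.py .48; python3 - <<'E'
from h import *
for c in('scene','top','scene','top'):
    f=shot(c); print(c); find(f,['book','spine'],1)
E
```

```text
[0.4263 0.2698 0.233 ] [-3.141  0.48   3.049] [ 0.2 -0.   0.5] [-0.69 -0.01 -0.24  2.19  0.59  0.78  0.16] 52.925
to go deg [ 0.  -0.   0.3]
scene
spine 0.86 [459 265  78] [303 123]
top
book 0.71 [543 253  33] [143 218]
spine 0.86 [457 271  80] [127 262]
scene
spine 0.6 [456 265  77] [302 123]
top
book 0.6 [542 255  35] [141 219]
spine 0.87 [452 272  79] [126 264]
```

send_rows(rows=[{"linear": [-1,0,-25],"delta_rot": [0,0,0],"jaw": 0.6},{"linear": [-1,0,-24],"delta_rot": [0,0,0],"jaw": 0.6},{"linear": [9,-0.7,-18],"delta_rot": [0,0,0],"jaw": 0.6},{"linear": [9,-0.7,-18],"delta_rot": [0,0,0],"jaw": 0.6},{"linear": [10,-0.7,-18],"delta_rot": [0,0,0],"jaw": 0.6},{"linear": [9,-0.7,-17],"delta_rot": [0,0,0],"jaw": 0.6},{"linear": [0,0,0],"delta_rot": [0,0,0],"jaw": 0.6}])

```text
clock: 54.4
tcp_pos: [0.4602, 0.2657, 0.1108]
tcp_rot: [-3.137, 0.478, 3.052]
force: [0.1, 0.7, -0.2]
opening: 0.0549
gripper_force: 0.0
```

```bash
python3 st.py .48; python3 - <<'E'
from h import *
for c in('wrist','top'):
    f=shot(c); print(c); find(f,['book','spine'],1)
    L=outline_of('book',f)
    if c=='wrist' and L: m=L[0]['pixels']; q=np.argwhere(m); print(L[0]['confidence'],q.min(0),q.max(0),[ (r,np.where(m[r])[0][[0,-1]].tolist()) for r in range(q.min(0)[0],q.max(0)[0],25)])
E
```

```text
[0.4602 0.2657 0.1108] [-3.137  0.478  3.052] [ 0.1  0.7 -0.2] [-0.7   0.25 -0.18  2.26  0.94  0.54 -0.18] 54.4
to go deg [ 0.2 -0.1  0.2]
wrist
book 0.78 [542 262  36] [259 218]
spine 0.87 [457 270  77] [261 187]Traceback (most recent call last):
  File "<stdin>", line 5, in <module>
IndexError: index 0 is out of bounds for axis 0 with size 0
```

send_rows(rows=[{"linear": [0,0,0],"delta_rot": [0,0,0],"jaw": 0.45},{"linear": [0,0,0],"delta_rot": [0,0,0],"jaw": 0.3},{"linear": [0,0,0],"delta_rot": [0,0,0],"jaw": 0.2},{"linear": [0,0,0],"delta_rot": [0,0,0],"jaw": 0},{"linear": [0,0,0],"delta_rot": [0,0,0],"jaw": 0},{"linear": [0,0,0],"delta_rot": [0,0,0],"jaw": 0}], grip_force=50)

```text
clock: 55.35
tcp_pos: [0.4606, 0.2672, 0.1123]
tcp_rot: [-3.14, 0.48, 3.051]
force: [-3.6, 1.1, 4.3]
opening: 0.0297
gripper_force: 50.0
```

Gripped at 29.7 mm opening. I lift it out gently.

send_rows(rows=[{"linear": [0,0,5],"delta_rot": [0,0,0],"jaw": 0},{"linear": [0,0,10],"delta_rot": [0,0,0],"jaw": 0},{"linear": [0,0,10],"delta_rot": [0,0,0],"jaw": 0},{"linear": [0,0,15],"delta_rot": [0,0,0],"jaw": 0},{"linear": [0,0,0],"delta_rot": [0,0,0],"jaw": 0}], grip_force=60)

```text
clock: 55.98
tcp_pos: [0.4597, 0.267, 0.152]
tcp_rot: [-3.141, 0.479, 3.051]
force: [-2.9, 2.6, -1.5]
opening: 0.0296
gripper_force: 60.0
```

```bash
python3 st.py .48; python3 - <<'E'
from h import *
for c in('scene','top','wrist'):
    f=shot(c); print(c); find(f,['book','spine'],1)
E
```

```text
[0.4597 0.267  0.152 ] [-3.141  0.479  3.051] [-2.9  2.6 -1.5] [-0.66  0.17 -0.21  2.24  0.8   0.61 -0.03] 55.975
to go deg [ 0.  -0.1  0.2]
scene
book 0.75 [536 258  76] [323 138]
spine 0.77 [459 263 115] [304 110]
top
book 0.61 [540 259  70] [135 219]
spine 0.82 [452 270 119] [120 266]
wrist
book 0.59 [543 265  71] [260 214]
spine 0.82 [455 268 119] [257 185]
```

send_rows(rows=[{"linear": [0,0,20],"delta_rot": [0,0,0],"jaw": 0},{"linear": [0,0,20],"delta_rot": [0,0,0],"jaw": 0},{"linear": [0,0,20],"delta_rot": [0,0,0],"jaw": 0},{"linear": [0,0,20],"delta_rot": [0,0,0],"jaw": 0},{"linear": [0,0,20],"delta_rot": [0,0,0],"jaw": 0},{"linear": [3,-20,5],"delta_rot": [0,0,0],"jaw": 0},{"linear": [6,-35,5],"delta_rot": [0.3,3.4,0.2],"jaw": 0},{"linear": [6,-35,0],"delta_rot": [0.3,3.4,0.2],"jaw": 0},{"linear": [6,-35,0],"delta_rot": [0.3,3.4,0.2],"jaw": 0},{"linear": [7,-35,0],"delta_rot": [0.3,3.4,0.2],"jaw": 0},{"linear": [7,-35,0],"delta_rot": [0.3,3.4,0.2],"jaw": 0},{"linear": [7,-35,0],"delta_rot": [0.3,3.4,0.2],"jaw": 0},{"linear": [7,-35,0],"delta_rot": [0.3,3.4,0.2],"jaw": 0},{"linear": [7,-35,0],"delta_rot": [0.3,3.4,0.2],"jaw": 0},{"linear": [0,0,0],"delta_rot": [0,0,0],"jaw": 0},{"linear": [0,0,0],"delta_rot": [0,0,0],"jaw": 0}])

```text
clock: 58.42
tcp_pos: [0.5155, -0.0341, 0.2612]
tcp_rot: [3.139, 0.001, 3.077]
force: [-0.3, 0.8, -2.8]
opening: 0.0295
gripper_force: 60.0
```

```bash
python3 st.py 0 -.056; python3 - <<'E'
from h import *
for c in('scene','top','wrist'):
    f=shot(c); print(c); find(f,['book','spine'],1)
E
```

```text
[ 0.5155 -0.0341  0.2612] [3.139e+00 1.000e-03 3.077e+00] [-0.3  0.8 -2.8] [-0.19  0.17  0.24  1.83 -0.05  1.15  1.57] 58.425
to go deg [-0.1  0.1  0.5]
scene
book 0.97 [549 -41 154] [226 154]
spine 0.6 [497 -34 232] [213 108]
top
wrist
book 0.73 [500 -29 234] [259 189]
spine 0.68 [497 -28 234] [260 185]
```

send_rows(rows=[{"linear": [5,-28,0],"delta_rot": [0,0,0.5],"jaw": 0},{"linear": [5,-28,0],"delta_rot": [0,0,0],"jaw": 0},{"linear": [5,-28,0],"delta_rot": [0,0,0],"jaw": 0},{"linear": [5,-28,0],"delta_rot": [0,0,0],"jaw": 0},{"linear": [5,-28,0],"delta_rot": [0,0,0],"jaw": 0},{"linear": [5,-28,0],"delta_rot": [0,0,0],"jaw": 0},{"linear": [5,-25,0],"delta_rot": [0,0,0],"jaw": 0},{"linear": [0,0,0],"delta_rot": [0,0,0],"jaw": 0},{"linear": [0,0,0],"delta_rot": [0,0,0],"jaw": 0}])

```text
clock: 60.0
tcp_pos: [0.5515, -0.2254, 0.2618]
tcp_rot: [3.137, 0.003, 3.088]
force: [-0.1, -0.3, -3.7]
opening: 0.0297
gripper_force: 60.0
```

```bash
python3 st.py 0 -.056; python3 - <<'E'
from h import *
for c in('scene','top','wrist','scene','top','wrist'):
    f=shot(c); print(c); find(f,['book','spine','bay'],1)
E
```

```text
[ 0.5515 -0.2254  0.2618] [3.137e+00 3.000e-03 3.088e+00] [-0.1 -0.3 -3.7] [ 0.07  0.33  0.35  1.64 -0.12  1.19  1.97] 60.0
to go deg [-0.2  0.2 -0.1]
scene
book 0.79 [ 584 -228  153] [152 199]
spine 0.69 [ 587 -232  158] [150 199]
bay 0.56 [ 581 -230   44] [156 245]
top
book 0.34 [ 517 -186   43] [351 225]
bay 0.73 [ 584 -229   43] [370 193]
wrist
book 0.75 [ 589 -225  154] [258 215]
spine 0.62 [ 533 -222  234] [259 186]
scene
book 0.78 [ 586 -229  157] [151 199]
spine 0.62 [ 533 -228  236] [130 146]
bay 0.65 [ 585 -229   44] [157 246]
top
book 0.62 [ 411 -220    2] [364 274]
spine 0.26 [ 559 -192   44] [353 205]
bay 0.86 [ 585 -228   46] [369 193]
wrist
book 0.65 [ 586 -224  152] [259 212]
spine 0.37 [759  65   3] [432 266]
bay 0.58 [ 563 -188   16] [281 163]
```

send_rows(rows=[{"linear": [-1,-1.8,-20],"delta_rot": [0,0,0],"jaw": 0},{"linear": [0,0,-25],"delta_rot": [0,0,0],"jaw": 0},{"linear": [0,0,-25],"delta_rot": [0,0,0],"jaw": 0},{"linear": [0,0,-15],"delta_rot": [0,0,0],"jaw": 0},{"linear": [0,0,-10],"delta_rot": [0,0,0],"jaw": 0},{"linear": [0,0,-5],"delta_rot": [0,0,0],"jaw": 0},{"linear": [0,0,0],"delta_rot": [0,0,0],"jaw": 0}])

```text
clock: 62.08
tcp_pos: [0.5507, -0.2283, 0.1623]
tcp_rot: [3.138, 0.004, 3.087]
force: [-0.3, 0.9, -3.0]
opening: 0.0296
gripper_force: 60.0
```

```bash
python3 st.py 0 -.056; python3 - <<'E'
from h import *
for c in('scene','wrist','scene','top','wrist'):
    f=shot(c); print(c); find(f,['book','spine'],1)
E
```

```text
[ 0.5507 -0.2283  0.1623] [3.138 0.004 3.087] [-0.3  0.9 -3. ] [ 0.1   0.42  0.33  1.75 -0.16  0.99  2.  ] 62.075
to go deg [-0.2  0.2 -0.1]
scene
book 0.73 [ 585 -233   58] [155 241]
spine 0.72 [ 535 -230  134] [138 195]
wrist
scene
book 0.7 [ 586 -233   58] [155 242]
spine 0.83 [ 535 -228  135] [139 194]
top
book 0.94 [ 586 -232   55] [373 191]
spine 0.95 [ 528 -226  133] [384 219]
wrist
book 0.74 [ 590 -227   53] [258 217]
spine 0.84 [ 531 -226  133] [257 185]
```

send_rows(rows=[{"linear": [-2,1.5,-4],"delta_rot": [0,0,0],"jaw": 0},{"linear": [0,0,-3],"delta_rot": [0,0,0],"jaw": 0},{"linear": [0,0,-2],"delta_rot": [0,0,0],"jaw": 0},{"linear": [0,0,-2],"delta_rot": [0,0,0],"jaw": 0},{"linear": [0,0,0],"delta_rot": [0,0,0],"jaw": 0}])

```text
clock: 63.45
tcp_pos: [0.5487, -0.2267, 0.151]
tcp_rot: [3.138, 0.003, 3.087]
force: [0.1, 0.7, -2.9]
opening: 0.0295
gripper_force: 60.0
```

send_rows(rows=[{"linear": [0,0,-1.5],"delta_rot": [0,0,0],"jaw": 0},{"linear": [0,0,-1.5],"delta_rot": [0,0,0],"jaw": 0},{"linear": [0,0,0],"delta_rot": [0,0,0],"jaw": 0}])

```text
clock: 63.82
tcp_pos: [0.5497, -0.2269, 0.1509]
tcp_rot: [3.138, 0.006, 3.087]
force: [-4.4, 1.9, 13.7]
opening: 0.0293
gripper_force: 60.0
```

The book has touched down. I relieve the load and check before opening.

send_rows(rows=[{"linear": [0,0,2.5],"delta_rot": [0,0,0],"jaw": 0},{"linear": [0,0,0],"delta_rot": [0,0,0],"jaw": 0}])

```text
clock: 64.08
tcp_pos: [0.549, -0.2268, 0.151]
tcp_rot: [3.138, 0.004, 3.087]
force: [-0.9, 0.7, 2.5]
opening: 0.0292
gripper_force: 60.0
```

```bash
python3 st.py 0 -.056; python3 - <<'E'
from h import *
for c in('scene','top','wrist'):
    f=shot(c,c+'12.png'); print(c); find(f,['book','spine'],1)
    if c=='scene': A=f['color'][130:290,90:250,::-1]
    if c=='top': B=f['color'][130:290,290:450,::-1]
cv2.imwrite('pics/c12.png',np.hstack([cv2.resize(x,(400,400),interpolation=2) for x in(A,B)]))
E
```

```text
[ 0.549  -0.2268  0.151 ] [3.138 0.004 3.087] [-0.9  0.7  2.5] [ 0.1   0.43  0.33  1.77 -0.17  0.97  2.01] 64.075
to go deg [-0.2  0.3 -0.1]
scene
book 0.57 [ 580 -231   45] [155 244]
spine 0.92 [ 534 -230  121] [139 200]
top
book 0.74 [ 582 -234   42] [372 194]
spine 0.97 [ 524 -223  127] [381 221]
wrist
book 0.8 [ 587 -225   42] [259 216]
spine 0.84 [ 527 -224  123] [258 182]
```

View pics/c12.png

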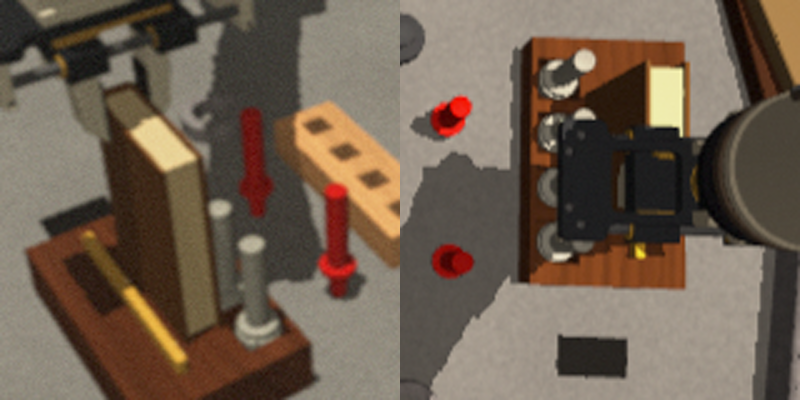

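c12 shows the book standing upright between the lip (130,300) and the posts (225,210) and (255,245). I release it and rise.

send_rows(rows=[{"linear": [0,0,0],"delta_rot": [0,0,0],"jaw": 0.36},{"linear": [0,0,0],"delta_rot": [0,0,0],"jaw": 0.42},{"linear": [0,0,0],"delta_rot": [0,0,0],"jaw": 0.5},{"linear": [0,0,0],"delta_rot": [0,0,0],"jaw": 0.5},{"linear": [0,0,10],"delta_rot": [0,0,0],"jaw": 0.5},{"linear": [0,0,20],"delta_rot": [0,0,0],"jaw": 0.5},{"linear": [0,0,30],"delta_rot": [0,0,0],"jaw": 0.5},{"linear": [0,0,40],"delta_rot": [0,0,0],"jaw": 0.5},{"linear": [-25,35,10],"delta_rot": [0,0,0],"jaw": 0.7},{"linear": [-25,40,0],"delta_rot": [0,0,0],"jaw": 0.7},{"linear": [-25,40,0],"delta_rot": [0,0,0],"jaw": 0.7},{"linear": [0,40,0],"delta_rot": [0,0,0],"jaw": 0.7},{"linear": [0,40,0],"delta_rot": [0,0,0],"jaw": 0.7},{"linear": [0,40,0],"delta_rot": [0,0,0],"jaw": 0.7},{"linear": [0,40,0],"delta_rot": [0,0,0],"jaw": 0.7},{"linear": [0,40,0],"delta_rot": [0,0,0],"jaw": 0.7},{"linear": [0,0,0],"delta_rot": [0,0,0],"jaw": 0.7},{"linear": [0,0,0],"delta_rot": [0,0,0],"jaw": 0.7}])

```text
clock: 66.78
tcp_pos: [0.4737, 0.0876, 0.261]
tcp_rot: [3.139, 0.004, 3.087]
force: [0.5, -0.0, 0.3]
opening: 0.0642
gripper_force: 0.0
```

```bash
python3 st.py 0 -.056; python3 - <<'E'
from h import *
for c in('scene','top','scene','top','wrist'):
    f=shot(c); print(c); find(f,['book','spine','caption','pad'],1)
    L=outline_of('caption',f)
    if c=='top' and L:
        q=cv2.boxPoints(cv2.minAreaRect(np.argwhere(L[0]['pixels'])[:,::-1].astype(np.float32)))
        print([np.round(ray(f,p,.02)[:2]*1000).astype(int).tolist() for p in q])
        g=cv2.cvtColor(f['color'],cv2.COLOR_RGB2HSV); m=((g[...,2]<70)).astype(np.uint8); m[:255]=0;m[292:]=0;m[:,:340]=0;m[:,395:]=0
        n,l,s,ce=cv2.connectedComponentsWithStats(m); i=1+s[1:,4].argmax(); 
        q=cv2.boxPoints(cv2.minAreaRect(np.argwhere(l==i)[:,::-1].astype(np.float32)))
        print('pad',s[i],ray(f,ce[i],.001)*1000,[np.round(ray(f,p,.001)[:2]*1000).astype(int).tolist() for p in q])
E
```

```text
[0.4737 0.0876 0.261 ] [3.139 0.004 3.087] [ 0.5 -0.   0.3] [-0.35  0.1   0.12  1.91 -0.02  1.13  1.29] 66.775
to go deg [-0.2  0.2 -0.1]
scene
book 0.95 [ 580 -231   45] [155 245]
spine 0.92 [ 532 -226  122] [140 198]
caption 0.46 [459 164  -2] [272 164]
pad 0.9 [ 412 -223   -5] [121 217]
top
book 0.95 [ 586 -232   42] [371 192]
spine 0.64 [ 527 -220  124] [379 219]
caption 0.55 [ 652 -194   43] [352 162]
pad 0.85 [ 412 -221   -1] [364 273]
scene
book 0.77 [ 584 -233   46] [155 246]
spine 0.91 [ 531 -227  122] [139 198]
caption 0.74 [538 -16  -1] [233 207]
pad 0.84 [ 412 -226   -6] [120 217]
top
book 0.71 [599 272  -3] [139 194]
spine 0.65 [ 526 -222  126] [380 220]
pad 0.57 [ 413 -223    3] [366 273]
wrist
book 0.62 [ 586 -224   43] [ 51 245]
spine 0.8 [ 531 -223  124] [ -4 235]
caption 0.69 [456 169  -1] [308 140]
pad 0.71 [ 517 -186   21] [ 73 196]
```

send_rows(rows=[{"linear": [-6,26,-15],"delta_rot": [0,0,0],"jaw": 0.7},{"linear": [-6,26,-15],"delta_rot": [0,0,0],"jaw": 0.7},{"linear": [-6,26,-20],"delta_rot": [0,0,0],"jaw": 0.7},{"linear": [0,0,-30],"delta_rot": [0,0,0],"jaw": 0.7},{"linear": [0,0,-30],"delta_rot": [0,0,0],"jaw": 0.7},{"linear": [0,0,0],"delta_rot": [0,0,0],"jaw": 0.7},{"linear": [0,0,0],"delta_rot": [0,0,0],"jaw": 0.7}])

```text
clock: 69.15
tcp_pos: [0.4562, 0.1665, 0.1515]
tcp_rot: [3.138, 0.004, 3.087]
force: [-0.1, 0.3, 0.6]
opening: 0.0641
gripper_force: 0.0
```

```bash
cat > cap.py <<'E'
from h import *
for k in range(3):
    g=shot('wrist','w13.png'); V=np.array(g['view']);M=np.array(g['mtx'])
    def fray(uv,z):
        d=(np.array(uv)-M[:2,2])/M[0,0]; r=np.linalg.norm(d); v=np.array([*(np.sin(r)*d/max(r,1e-9)),np.cos(r)])
        d=V[:3,:3].T@v; o=-V[:3,:3].T@V[:3,3]; return (o+d*(z-o[2])/d[2])*1000
    find(g,['caption'],1)
    L=outline_of('caption',g)
    if not L: continue
    q=np.argwhere(L[0]['pixels'])[:,::-1]; P=np.array([fray(p,.018)[:2] for p in q]).astype(np.float32)
    print(len(q),q.mean(0),'world rect',cv2.minAreaRect(P))
E
python3 st.py 0; python3 cap.py
```

```text
[0.4562 0.1665 0.1515] [3.138 0.004 3.087] [-0.1  0.3  0.6] [-0.44  0.23  0.04  2.02 -0.02  0.88  1.13] 69.15
to go deg [-0.2  0.3 -1.9]
caption 0.86 [462 167  -2] [255 176]
1349 [258.09043736 176.84581171] world rect ((457.92694091796875, 169.52223205566406), (52.64725875854492, 32.655216217041016), 76.7691421508789)
caption 0.56 [461 169  -6] [257 174]
1336 [257.80688623 176.23652695] world rect ((457.8681640625, 169.53231811523438), (52.73375701904297, 32.462528228759766), 76.93511962890625)
caption 0.66 [460 169  -1] [257 174]
1340 [257.94701493 176.78134328] world rect ((457.440185546875, 169.748046875), (52.471923828125, 33.23931121826172), 76.66767120361328)
```

View pics/w13.png

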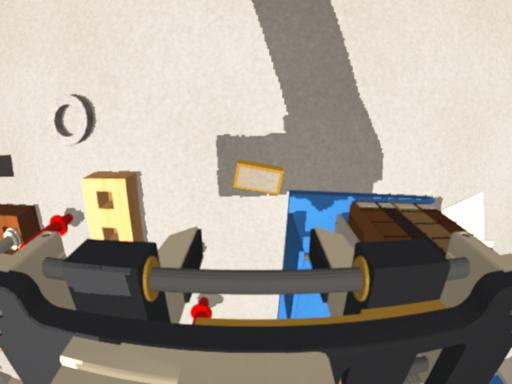

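I count 15 pictures viewed so far, counting w13, which is one over the limit of 14, so I'll go by numbers only from here. In w13 the caption is paper up at (258,177), with yaw about -13°. I'll grip it across its short side so the body stays clear of the rack and the stand posts.

send_rows(rows=[{"linear": [0,0,0],"delta_rot": [0,0,-10],"jaw": 0.7},{"linear": [0,0,0],"delta_rot": [0,0,-10],"jaw": 0.7},{"linear": [0,0,0],"delta_rot": [0,0,-10],"jaw": 0.7},{"linear": [0,0,0],"delta_rot": [0,0,-10],"jaw": 0.7},{"linear": [0,0,0],"delta_rot": [0,0,-10],"jaw": 0.7},{"linear": [0,0,0],"delta_rot": [0,0,-10],"jaw": 0.7},{"linear": [0,0,0],"delta_rot": [0,0,-10],"jaw": 0.7},{"linear": [0,0,0],"delta_rot": [0,0,-10],"jaw": 0.7},{"linear": [0,0,0],"delta_rot": [0,0,-10],"jaw": 0.7},{"linear": [1,-3,0],"delta_rot": [0,0,-10],"jaw": 0.7},{"linear": [0,0,-30],"delta_rot": [0,0,0],"jaw": 0.7},{"linear": [0,0,-30],"delta_rot": [0,0,0],"jaw": 0.7},{"linear": [0,0,-30],"delta_rot": [0,0,0],"jaw": 0.7},{"linear": [0,0,-30],"delta_rot": [0,0,0],"jaw": 0.7},{"linear": [0,0,-13],"delta_rot": [0,0,0],"jaw": 0.7},{"linear": [0,0,-5],"delta_rot": [0,0,0],"jaw": 0.7},{"linear": [0,0,0],"delta_rot": [0,0,0],"jaw": 0.7}])

```text
clock: 71.72
tcp_pos: [0.457, 0.1635, 0.013]
tcp_rot: [3.138, 0.003, 1.342]
force: [-0.1, -0.3, 0.4]
opening: 0.0644
gripper_force: 0.0
```

send_rows(rows=[{"linear": [0,0,-4],"delta_rot": [0,0,0],"jaw": 0.7},{"linear": [0,0,-4],"delta_rot": [0,0,0],"jaw": 0.6},{"linear": [0,0,0],"delta_rot": [0,0,0],"jaw": 0.4},{"linear": [0,0,0],"delta_rot": [0,0,0],"jaw": 0},{"linear": [0,0,0],"delta_rot": [0,0,0],"jaw": 0},{"linear": [0,0,0],"delta_rot": [0,0,0],"jaw": 0}], grip_force=30)

```text
clock: 72.47
tcp_pos: [0.4565, 0.1634, 0.0046]
tcp_rot: [3.138, 0.003, 1.342]
force: [-0.2, 0.0, 0.6]
opening: 0.0194
gripper_force: 0.0
```

The fingers closed past 28 mm over the block, so the real tips sit well above the stated TCP. I reopen and go lower step by step.

send_rows(rows=[{"linear": [0,0,5],"delta_rot": [0,0,0],"jaw": 0.7},{"linear": [0,0,0],"delta_rot": [0,0,0],"jaw": 0.7},{"linear": [0,0,0],"delta_rot": [0,0,0],"jaw": 0.7},{"linear": [0,0,0],"delta_rot": [0,0,0],"jaw": 0.7},{"linear": [0,0,-5],"delta_rot": [0,0,0],"jaw": 0.7},{"linear": [0,0,-5],"delta_rot": [0,0,0],"jaw": 0.7},{"linear": [0,0,-3],"delta_rot": [0,0,0],"jaw": 0.7},{"linear": [0,0,0],"delta_rot": [0,0,0],"jaw": 0.7}])

```text
clock: 73.47
tcp_pos: [0.4562, 0.1631, -0.0039]
tcp_rot: [3.139, 0.004, 1.342]
force: [0.6, 0.4, 0.2]
opening: 0.0643
gripper_force: 0.0
```

```bash
python3 cap.py; python3 st.py 0
```

```text
caption 0.81 [460 171  -3] [257 213]
4179 [257.66116296 224.27470687] world rect ((459.5481872558594, 170.3719482421875), (58.23720932006836, 28.891124725341797), 76.90251922607422)
caption 0.98 [457 169  -1] [252 218]
4222 [256.87873046 224.61132165] world rect ((459.7919921875, 170.032470703125), (59.0555305480957, 29.346412658691406), 76.90937805175781)
caption 0.69 [457 169  -3] [252 217]
4316 [256.87627433 224.86399444] world rect ((459.7133483886719, 170.1212615966797), (59.24402618408203, 29.87014389038086), 76.23296356201172)
[ 0.4566  0.1634 -0.0034] [3.138e+00 3.000e-03 1.342e+00] [ 1.   0.6 -0.5] [-0.6   0.51  0.24  2.11 -0.21  0.54 -0.44] 73.925
to go deg [ 0.   0.3 98.1]
```

The TCP reads below the table with no contact, which confirms it. I go 9 mm lower and close.

send_rows(rows=[{"linear": [0,0,-3],"delta_rot": [0,0,0],"jaw": 0.7},{"linear": [0,0,-3],"delta_rot": [0,0,0],"jaw": 0.7},{"linear": [0,0,-3],"delta_rot": [0,0,0],"jaw": 0.7},{"linear": [0,0,0],"delta_rot": [0,0,0],"jaw": 0.5},{"linear": [0,0,0],"delta_rot": [0,0,0],"jaw": 0.4},{"linear": [0,0,0],"delta_rot": [0,0,0],"jaw": 0},{"linear": [0,0,0],"delta_rot": [0,0,0],"jaw": 0},{"linear": [0,0,0],"delta_rot": [0,0,0],"jaw": 0}], grip_force=30)

```text
clock: 74.92
tcp_pos: [0.4568, 0.1634, -0.0123]
tcp_rot: [3.138, 0.003, 1.342]
force: [-0.4, 1.1, -0.3]
opening: 0.0276
gripper_force: 30.0
```

Gripped at 27.6 mm. With this grip the low body would come too near the lip and a post at the pad. I'll set the caption down in free space, turned straight, and regrip it by its ends.

send_rows(rows=[{"linear": [0,0,15],"delta_rot": [0,0,0],"jaw": 0},{"linear": [0,0,25],"delta_rot": [0,0,0],"jaw": 0},{"linear": [-15,-24,0],"delta_rot": [0,0,5],"jaw": 0},{"linear": [-16,-24,0],"delta_rot": [0,0,5],"jaw": 0},{"linear": [-16,-25,0],"delta_rot": [0,0,0],"jaw": 0},{"linear": [0,0,0],"delta_rot": [0,0,0],"jaw": 0},{"linear": [0,0,-20],"delta_rot": [0,0,0],"jaw": 0},{"linear": [0,0,-15],"delta_rot": [0,0,0],"jaw": 0},{"linear": [0,0,-3],"delta_rot": [0,0,0],"jaw": 0},{"linear": [0,0,-2],"delta_rot": [0,0,0],"jaw": 0},{"linear": [0,0,0],"delta_rot": [0,0,0],"jaw": 0}], grip_force=40)

```text
clock: 76.3
tcp_pos: [0.4099, 0.0905, -0.0122]
tcp_rot: [3.138, 0.003, 1.516]
force: [1.1, 0.4, -0.7]
opening: 0.0273
gripper_force: 40.0
```

send_rows(rows=[{"linear": [0,0,0],"delta_rot": [0,0,0],"jaw": 0.5},{"linear": [0,0,0],"delta_rot": [0,0,0],"jaw": 0.5},{"linear": [0,0,20],"delta_rot": [0,0,0],"jaw": 0.7},{"linear": [0,0,30],"delta_rot": [0,0,0],"jaw": 0.9},{"linear": [0,0,30],"delta_rot": [0,0,-10],"jaw": 0.9},{"linear": [0,6,30],"delta_rot": [0,0,-10],"jaw": 0.9},{"linear": [0,0,0],"delta_rot": [0,0,-10],"jaw": 0.9},{"linear": [0,0,0],"delta_rot": [0,0,-10],"jaw": 0.9},{"linear": [0,0,0],"delta_rot": [0,0,-10],"jaw": 0.9},{"linear": [0,0,0],"delta_rot": [0,0,-10],"jaw": 0.9},{"linear": [0,0,0],"delta_rot": [0,0,-10],"jaw": 0.9},{"linear": [0,0,0],"delta_rot": [0,0,-10],"jaw": 0.9},{"linear": [0,0,0],"delta_rot": [0,0,-10],"jaw": 0.9},{"linear": [0,0,0],"delta_rot": [0,0,0],"jaw": 0.9}])

```text
clock: 78.05
tcp_pos: [0.4095, 0.0964, 0.0977]
tcp_rot: [3.138, 0.003, -0.053]
force: [-0.7, 0.3, -0.6]
opening: 0.0829
gripper_force: 0.0
```

```bash
python3 cap.py; python3 - <<'E'
from h import *
s=readout.sense(); print(s['tcp_pos'],s['tcp_rot'],s['joint_positions'].round(2),s['opening'])
f=shot('scene'); find(f,['caption','book'],1)
E
```

```text
caption 0.83 [410  97  -2] [254 184]
1905 [254.25879265 188.51128609] world rect ((412.0733337402344, 96.48408508300781), (52.72720718383789, 33.029075622558594), 86.95079040527344)
1911 [254.13239142 188.57980115] world rect ((412.0177307128906, 96.8260269165039), (53.282955169677734, 33.02519989013672), 86.93001556396484)
caption 0.58 [413 102  -2] [248 181]
1908 [254.24790356 188.38574423] world rect ((412.0965576171875, 96.49149322509766), (52.68650817871094, 33.02250289916992), 86.94400024414062)
[0.40955434 0.09627551 0.09755124] [ 3.13820832  0.00322134 -0.05409488] [-0.81  0.25  0.58  2.21 -0.2   0.73 -1.72] 0.08273898944895955
caption 0.84 [413  92  -1] [238 165]
book 0.77 [ 583 -233   44] [155 246]
```

send_rows(rows=[{"linear": [0.5,0,-30],"delta_rot": [0,0,0],"jaw": 0.9},{"linear": [0,0,-30],"delta_rot": [0,0,0],"jaw": 0.9},{"linear": [0,0,-25],"delta_rot": [0,0,0],"jaw": 0.9},{"linear": [0,0,-15],"delta_rot": [0,0,0],"jaw": 0.9},{"linear": [0,0,-10],"delta_rot": [0,0,0],"jaw": 0.9},{"linear": [0,0,0],"delta_rot": [0,0,0],"jaw": 0.7},{"linear": [0,0,0],"delta_rot": [0,0,0],"jaw": 0.5},{"linear": [0,0,0],"delta_rot": [0,0,0],"jaw": 0.4},{"linear": [0,0,0],"delta_rot": [0,0,0],"jaw": 0.4},{"linear": [0,0,0],"delta_rot": [0,0,0],"jaw": 0.4}], grip_force=40)

```text
clock: 79.9
tcp_pos: [0.4105, 0.0966, -0.0119]
tcp_rot: [3.139, 0.002, -0.055]
force: [-1.5, -1.0, 7.0]
opening: 0.0518
gripper_force: 40.0
```

send_rows(rows=[{"linear": [0,0,20],"delta_rot": [0,0,0],"jaw": 0.4},{"linear": [0,0,40],"delta_rot": [0,0,0],"jaw": 0.4},{"linear": [0,0,40],"delta_rot": [0,0,0],"jaw": 0.4},{"linear": [0.5,-40,0],"delta_rot": [0,0,0],"jaw": 0.4},{"linear": [0.5,-40,0],"delta_rot": [0,0,0],"jaw": 0.4},{"linear": [0.5,-40,0],"delta_rot": [0,0,0],"jaw": 0.4},{"linear": [0.5,-40,0],"delta_rot": [0,0,0],"jaw": 0.4},{"linear": [0.5,-40,0],"delta_rot": [0,0,0],"jaw": 0.4},{"linear": [0.5,-40,0],"delta_rot": [0,0,0],"jaw": 0.4},{"linear": [0.5,-40,0],"delta_rot": [0,0,0],"jaw": 0.4},{"linear": [0,-41,0],"delta_rot": [0,0,0],"jaw": 0.4},{"linear": [0,0,0],"delta_rot": [0,0,0],"jaw": 0.4},{"linear": [0,0,0],"delta_rot": [0,0,0],"jaw": 0.4}])

```text
clock: 81.53
tcp_pos: [0.4129, -0.2239, 0.0871]
tcp_rot: [3.139, 0.004, -0.055]
force: [-0.6, 0.4, -2.3]
opening: 0.0512
gripper_force: 40.0
```

```bash
python3 - <<'E'
from h import *
s=readout.sense(); print(s['tcp_pos'],s['tcp_rot'],s['joint_positions'].round(2),s['opening'])
for c in('scene','wrist','scene','wrist'):
    f=shot(c); print(c); find(f,['caption','pad','book'],1)
E
```

```text
[ 0.41291077 -0.22391236  0.08713712] [ 3.13907397  0.00446957 -0.05488551] [-0.14  0.38  0.68  2.11 -0.34  0.76 -0.87] 0.05117058352245498
scene
caption 0.87 [ 413 -227   97] [113 179]
pad 0.79 [ 416 -224   -3] [122 217]
book 0.79 [ 582 -231   45] [156 245]
wrist
caption 0.63 [ 415 -220   99] [249 231]
pad 0.61 [ 413 -219   -1] [250 188]
scene
caption 0.76 [ 414 -228   98] [112 179]
pad 0.72 [ 413 -225   -4] [121 217]
book 0.65 [ 584 -232   47] [156 245]
wrist
caption 0.59 [ 413 -223   99] [252 234]
pad 0.71 [ 415 -224    1] [253 187]
```

send_rows(rows=[{"linear": [1,0,-30],"delta_rot": [0,0,0],"jaw": 0.4},{"linear": [0,0,-30],"delta_rot": [0,0,0],"jaw": 0.4},{"linear": [0,0,-20],"delta_rot": [0,0,0],"jaw": 0.4},{"linear": [0,0,-10],"delta_rot": [0,0,0],"jaw": 0.4},{"linear": [0,0,-5],"delta_rot": [0,0,0],"jaw": 0.4},{"linear": [0,0,-3],"delta_rot": [0,0,0],"jaw": 0.4},{"linear": [0,0,0],"delta_rot": [0,0,0],"jaw": 0.4}])

```text
clock: 83.2
tcp_pos: [0.4149, -0.2248, -0.0101]
tcp_rot: [3.138, 0.002, -0.055]
force: [0.0, 0.6, -2.0]
opening: 0.0512
gripper_force: 40.0
```

send_rows(rows=[{"linear": [0,0,-1],"delta_rot": [0,0,0],"jaw": 0.4},{"linear": [0,0,0],"delta_rot": [0,0,0],"jaw": 0.6},{"linear": [0,0,0],"delta_rot": [0,0,0],"jaw": 0.8},{"linear": [0,0,0],"delta_rot": [0,0,0],"jaw": 0.9},{"linear": [0,0,15],"delta_rot": [0,0,0],"jaw": 0.9},{"linear": [0,0,30],"delta_rot": [0,0,0],"jaw": 0.9},{"linear": [0,0,50],"delta_rot": [0,0,0],"jaw": 0.9},{"linear": [0,0,60],"delta_rot": [0,0,0],"jaw": 0.9},{"linear": [-5,30,20],"delta_rot": [0,0,0],"jaw": 0.9},{"linear": [0,50,0],"delta_rot": [0,0,0],"jaw": 0.9},{"linear": [0,50,0],"delta_rot": [0,0,0],"jaw": 0.9},{"linear": [0,50,0],"delta_rot": [0,0,0],"jaw": 0.9},{"linear": [0,0,0],"delta_rot": [0,0,0],"jaw": 0.9},{"linear": [0,0,0],"delta_rot": [0,0,0],"jaw": 0.9},{"linear": [0,0,0],"delta_rot": [0,0,0],"jaw": 0.9}])

```text
clock: 85.08
tcp_pos: [0.4095, -0.0462, 0.1638]
tcp_rot: [3.138, 0.003, -0.057]
force: [-0.0, -0.3, -0.1]
opening: 0.0825
gripper_force: 0.0
```

```bash
python3 cap.py; python3 - <<'E'
from h import *
for c in('scene','top','scene','top'):
    f=shot(c); print(c); find(f,['caption','pad','book','spine','bay','jar'],1); find(f,['post0'],9)
    L=outline_of('caption',f)
    if L:
        q=cv2.minAreaRect(np.array([ray(f,p[::-1],.022)[:2]*1000 for p in np.argwhere(L[0]['pixels'])]).astype(np.float32)); print(q)
E
```

```text
caption 0.94 [ 415 -225    0] [405 156]
1139 [396.46093064 161.49692713] world rect ((416.7742004394531, -221.947998046875), (64.13377380371094, 34.19650650024414), 87.05644226074219)
caption 0.93 [ 413 -224   -1] [403 158]
964 [397.51037344 162.03112033] world rect ((416.3029479980469, -223.23780822753906), (62.318817138671875, 31.15499496459961), 84.78388214111328)
caption 0.9 [ 413 -223    0] [404 159]
1039 [397.8479307  161.93166506] world rect ((415.8887939453125, -222.29446411132812), (61.880531311035156, 31.846561431884766), 86.6532974243164)
scene
caption 0.79 [ 419 -226   -1] [122 217]
pad 0.8 [ 414 -225   -3] [121 217]
book 0.76 [ 583 -232   48] [156 244]
spine 0.8 [ 533 -230  122] [138 200]
bay 0.7 [ 583 -230   45] [156 245]
jar 0.95 [753  61  -5] [328 247]
post0 0.87 [ 611 -196   16] [181 256]
post0 0.85 [633  84   2] [296 210]
post0 0.83 [554  68  -2] [267 196]
post0 0.8 [623 -99   0] [226 244]
post0 0.79 [ 655 -198   18] [193 270]
post0 0.74 [498 -96   0] [193 212]
((428.833251953125, -229.6275634765625), (53.484840393066406, 52.00473403930664), 84.90857696533203)
top
c
[... 1052 characters left out ...]
230.746826171875), (56.37810134887695, 48.39814758300781), 87.90274810791016)
top
caption 0.58 [ 411 -227    4] [368 274]
pad 0.56 [ 416 -218    0] [363 272]
book 0.85 [ 584 -229   44] [370 193]
spine 0.91 [ 528 -223  124] [381 219]
bay 0.72 [ 584 -227   46] [369 193]
jar 0.95 [752  61   4] [232 124]
post0 0.78 [ 565 -194   21] [351 203]
post0 0.78 [ 608 -195   22] [351 183]
post0 0.74 [ 655 -198   19] [351 162]
post0 0.74 [499 -99   2] [307 235]
post0 0.61 [554  72   1] [229 212]
post0 0.59 [ 622 -101    2] [306 179]
post0 0.57 [636  83  -1] [223 175]
post0 0.55 [ 516 -191   19] [350 226]
((415.48822021484375, -221.20034790039062), (59.50367736816406, 31.347572326660156), 87.14900970458984)
```

Everything measures in place, the jar is upright and the robot is clear, so I hand in.

```bash
python3 -c "
from h import *
print(r.close_job())"
```

```text
the job is handed in; nothing more can be done
None
```

I handed the job in at about 85 s of the 210 s: four posts locked home, book upright on the stand spine to the pad, caption flat on the pad, jar standing; no verdict was returned, and I viewed 15 pictures against the limit of 14.

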